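Sanitise the spice tins and line them up for the stock scanner

ROBOT

A 6-joint arm with a two-finger parallel gripper is mounted at the origin on the work surface. World frame = base frame: x ahead of the robot, y to its left, z up, the work surface at z = 0. Lengths are in m, angles in degrees, forces in N, time in s.
With the tool pointing down it reaches from about 0.4 to 0.825 m from the base axis. Payload 7 kg.
Tool frame: the origin (TCP) lies on the centre line of the jaws, within the pads' length; the fingertips stand 22 mm ahead of it and the grasp point (between the pads) lies 3 mm ahead of it (ctrl.finger_overhang is the distance from the TCP to the fingertips, in m); z points along the fingers, y is the line along which they close (so a half turn about z gives the same grasp; the last joint's range is limited). The gripper opens to 88 mm and grips with 3 to 60 N. Pads are 19 mm wide; open, the fingers measure 130 mm over their backs; the gripper's body (78 mm by 193 mm) begins 47 mm behind the grasp point.
Start: joints at [-50.415, 20.546, 0.682, 0, -70.136, -16.507], TCP at [0.265, -0.621, 0.249] pointing down, gripper open.
Joint ranges: [-176.03, 176.03], [-82.01, 121.73], [-58.28, 71.71], [-173.87, 95.51], [-174.79, -0.11], [-173.66, 173.66]. Speed limits (degrees/s): [136.94, 136.94, 172.46, 180, 180, 180].

INTERFACE

Orientations are given as [roll, pitch, yaw] about the fixed x, y, z axes, in that order (R = Rz(yaw) Ry(pitch) Rx(roll)).
In Python, from plant import ctrl gives the robot as it stands. The module is installed in compiled form; this text tells all that it offers.
- The arm moves only by the shell command python3 -m creep 'ROWS'. ROWS is JSON, a list of rows, each an object with "grip": the closure, from 0 (fully open) to 1 (shut); "delta_pos": the shift along the tool's x, y, z scaled (see below), a list of three; "rotation": the turn, a rotation vector about the tool's x, y, z scaled (see below), a list of three. A call has 1 to 5 rows; each row is the pose to reach, as a shift and turn from the pose commanded when the call began, along the tool's axes at that moment; what a row does not reach only later rows make up. The controller multiplies each number of a shift by 10 cm and each number of a turn by pi/2 rad. A row lasts 1/10 s, in which the tool goes at most 50 mm and 8.59 degrees, less where a joint would pass 70% of its speed; a pose out of reach is approached as far as the arm can. A call with a number of a shift or a turn outside -1 to 1 is refused whole. A call with a gripper value outside its range is refused whole. The fingers move at their own pace and stop on an object; the grip force is fixed at half the most. Time passes only in rows, so rows that repeat a pose let the fingers close. It gives the time, the measured TCP pose, the force, the opening and the grip force at its end, in the units of the state.
- ctrl.get_obs(): the state, without advancing time (a new reading comes with each control period).
- ctrl.snapshot(name): name is "scene" or "top" or "wrist"; returns a dict with "color" (400x640x3 uint8, red, green, blue), "intrinsics" (3x3 intrinsics, pixels), "R" (3x3) and "t" (3): a world point X has camera coordinates R X + t. Camera axes: x right, y down, z forward; pixel columns grow to the right and rows downward; lengths in m; the calibration is good to about 2 mm. A picture is of the moment at which its call begins. There is no depth.
- ctrl.close_job(): hands the job in; it is judged then, once.
The state is a dict: "clock": time; "joint_pos": joint angles; "qvel": joint speeds; "tau": joint torques, N m; "tool_pos": TCP position; "orientation": TCP orientation; "force": force on the tool from outside, world axes, zero at the start; "moment": the same for the moment, N m; "opening": finger opening in m; "gripper_force": force on a finger pad.
Only numpy, scipy, OpenCV 4.12 (cv2) and the standard library are available. Lean on these libraries where they do the work, as an engineer would, in place of code of your own. Each camera call takes 0.05 s, during which the arm holds its last target. There are 200 camera calls.

TASK

Stand all the spice tins upright in the blue basin and let go of them; only then press the bottle's nozzle cap fully down for a moment and let it spring back up. After that, leaving the nozzle alone, move every tin onto the light-wood board before the stock scanner and stand it upright there, wholly on the board, turned so that its label squarely faces the scanner's window (straight across the board, not slanting towards the middle). Do not disturb the ladle or the sieve.

Things in the scene. Friction and masses are not known exactly. Their poses are not given: they have to be found in the camera images.
- tin1: squat spice tin, one of three or four alike (None if absent): upright aluminium cylinder with black lid, 60 mm in diameter, 52 mm tall, about 0.22 kg, bottom-heavy. Marked side: a white paper label 45 mm wide, with a 10 mm white seal strip from it up over the lid to the lid's centre (seen from above). Origin: centre of underside; z up; +x points out through the middle of the label.
- tin1_front (a point): imaginary point 100 mm from the tin's axis, straight out through the middle of the label, at half its height (or None)
- tin2: squat spice tin, one of three or four alike (None if absent): upright aluminium cylinder with black lid, 60 mm in diameter, 52 mm tall, about 0.22 kg, bottom-heavy. Marked side: a white paper label 45 mm wide, with a 10 mm white seal strip from it up over the lid to the lid's centre (seen from above). Origin: centre of underside; z up; +x points out through the middle of the label.
- tin2_front (a point): imaginary point 100 mm from the tin's axis, straight out through the middle of the label, at half its height (or None)
- tin3: squat spice tin, one of three or four alike (None if absent): upright aluminium cylinder with black lid, 60 mm in diameter, 52 mm tall, about 0.22 kg, bottom-heavy. Marked side: a white paper label 45 mm wide, with a 10 mm white seal strip from it up over the lid to the lid's centre (seen from above). Origin: centre of underside; z up; +x points out through the middle of the label.
- tin3_front (a point): imaginary point 100 mm from the tin's axis, straight out through the middle of the label, at half its height (or None)
- tin4: squat spice tin, one of three or four alike (None if absent): upright aluminium cylinder with black lid, 60 mm in diameter, 52 mm tall, about 0.22 kg, bottom-heavy. Marked side: a white paper label 45 mm wide, with a 10 mm white seal strip from it up over the lid to the lid's centre (seen from above). Origin: centre of underside; z up; +x points out through the middle of the label.
- tin4_front (a point): imaginary point 100 mm from the tin's axis, straight out through the middle of the label, at half its height (or None)
- basin: blue plastic round basin fixed on the slab in front of the bottle; 240 mm across the rim, 224 mm across the foot, rim 34 mm high, flat inner floor 12 mm above the slab, wall 4 mm. Origin: centre of the underside. There is room for four tins standing some 85 mm apart.
- bottle: white pump bottle of sanitiser, 68 mm in diameter, held fast by a steel bracket G-clamped to the far edge of the slab; its spout points over the basin. Origin: centre of its underside on the slab.
- nozzle (a joint): the bottle's sprung nozzle cap: 0 = up at rest, grows as it is pressed straight down, 0.010 m = fully down against its stop. The spring takes about 1.5 N to start and 4.5 N fully down; let go, the cap springs back up by itself.
- nozzle_top (a point): centre of the flat round top of the nozzle cap, 36 mm in diameter, 128 mm above the slab when up; moves down with the cap
- scanner: stock scanner, fixed at the left: grey bar 360 mm long, 80 high, dark window strip along its front; before it, in one piece, a light-wood board 8 mm thick, 360 x 130 mm, for a row of tins about 85 mm apart. Origin: on the slab under the board's centre; +x runs across the board square to the window, to the bar's face at x = +70 mm; y runs along the board (-180 to +180 mm); board top z = 8 mm
- ladle: bystander: stainless steel ladle lying at the slab's far side to the left of the bottle, about 280 mm long, 30 mm high; origin on the slab below its handle, bowl centre 100 mm along +x
- sieve: bystander: small round aluminium sieve, 90 mm across, 40 mm high, with a thin handle along its +x, at the slab's far side to the right of the bottle; origin at the centre of its underside
Mind the look-alikes: they are no part of the job. Leave any red look-alike of the tin2 alone. What is shaped like the tin4 but purple is not meant.

How it is judged (in metres and radians):
On the way, in this order (a step that is already met when the one before it is completed fails the run):
1. every tin present stands upright and released on the floor of the basin (horizontal distance between each of tin1, tin2, tin3, tin4 and basin below 0.09 m and height (world z) of tin1 between 0.008 and 0.02 m and angle between each of tin1, tin2, tin3, tin4's own z axis and vertical below 0.12 rad and contact force between the fingers and tin1 below 0.1 N and height (world z) of tin2 between 0.008 and 0.02 m and contact force between the fingers and tin2 below 0.1 N and height (world z) of tin3 between 0.008 and 0.02 m and contact force between the fingers and tin3 below 0.1 N and height (world z) of tin4 between 0.008 and 0.02 m and contact force between the fingers and tin4 below 0.1 N), for 0.2 s.
2. the nozzle cap is pressed fully down (at least 8 mm) (value of joint nozzle above 0.008 m), for 0.05 s.
3. the nozzle cap is let go and is back up (value of joint nozzle below 0.002 m), for 0.2 s.
At the end, for the whole second after the job is handed in: every tin present stands upright (within 0.1 rad) and at rest on the scanner's board (centre within 40 mm of the board's middle line and 155 mm of its centre along it), its label facing the scanner within 0.3 rad of square; the nozzle cap is up (value of joint nozzle below 0.002 m and x of tin1 in the frame of scanner between -0.04 and 0.04 m and y of tin1 in the frame of scanner between -0.155 and 0.155 m and z of tin1 in the frame of scanner between 0.003 and 0.014 m and angle between each of tin1, tin2, tin3, tin4's own z axis and vertical below 0.1 rad and angle between the x axis of each of tin1, tin2, tin3, tin4 and the x axis of scanner, either way round below 0.3 rad and x of each of tin1_front, tin2_front, tin3_front, tin4_front in the frame of scanner above 0.02 m and linear speed of each of tin1, tin2, tin3, tin4 below 0.02 m/s and angular speed of each of tin1, tin2, tin3, tin4 below 0.3 rad/s and x of tin2 in the frame of scanner between -0.04 and 0.04 m and y of tin2 in the frame of scanner between -0.155 and 0.155 m and z of tin2 in the frame of scanner between 0.003 and 0.014 m and x of tin3 in the frame of scanner between -0.04 and 0.04 m and y of tin3 in the frame of scanner between -0.155 and 0.155 m and z of tin3 in the frame of scanner between 0.003 and 0.014 m and x of tin4 in the frame of scanner between -0.04 and 0.04 m and y of tin4 in the frame of scanner between -0.155 and 0.155 m and z of tin4 in the frame of scanner between 0.003 and 0.014 m); the robot touches nothing.
It fails at once if the nozzle cap is pressed while a tin is outside the basin (value of joint nozzle above 0.005 m and horizontal distance between any of tin1, tin2, tin3, tin4 and basin above 0.13 m).
It fails at once if the ladle is disturbed (moved over 30 mm) (distance of ladle from where it was at the start of the episode above 0.03 m).
It fails at once if the sieve is disturbed (moved over 30 mm) (distance of sieve from where it was at the start of the episode above 0.03 m).
Of tin1, tin2, tin3, tin4 only 3 to 4 are there at a start; the rules pass over those that are not, and their reading is None.
At some moment in a run one of tin1, tin2, tin3, tin4 may be knocked a few centimetres aside while the robot is not near it.
It also fails if it takes over 210 s, if anything falls off the work surface, if the arm or the gripper's body presses on something with over 40 N, if the wrist force passes 120 N, or if a joint passes its speed limit or range.

## Working session

There is one attempt and no reset: what is moved stays moved. The work goes in short steps, Python scripts to look and compute and a shell command to move; the robot and the scene stay as the last step left them, time stands still between calls to the robot, and variables do not carry over. Pictures are saved under pics/ and viewed, at most 14 in all, crops included, and the job is handed in when it is done.

```bash
mkdir -p pics; cat > h.py <<'E'
import numpy as np, cv2
from plant import ctrl
from scipy.spatial.transform import Rotation as Ro
def snap(n,f=None):
    s=ctrl.snapshot(n)
    if f: cv2.imwrite('pics/'+f,cv2.cvtColor(s['color'],cv2.COLOR_RGB2BGR))
    return s
def ray(s,u,v):
    K=np.array(s['intrinsics']);R=np.array(s['R']);t=np.array(s['t'])
    return -R.T@t, R.T@np.linalg.solve(K,[u,v,1.])
def at(s,u,v,z):
    c,d=ray(s,u,v); return (c+d*(z-c[2])/d[2])
def proj(s,X):
    p=np.array(s['intrinsics'])@(np.array(s['R'])@np.array(X)+np.array(s['t'])); return p[:2]/p[2]
E
python3 - <<'E'
from h import *
import pickle
S={n:snap(n,n+'0.png') for n in('scene','top','wrist')}
pickle.dump(S,open('s0.pkl','wb'))
for n,s in S.items(): print(n,np.round(s['intrinsics'],1).tolist(),np.round(-np.array(s['R']).T@s['t'],3),np.round(s['R'],2).tolist())
o=ctrl.get_obs();print(o['tool_pos'],o['orientation'],o['opening'],o['clock'])
E
```

```text
scene [[386.7, 0.0, 318.1], [0.0, 386.7, 199.6], [0.0, 0.0, 1.0]] [1.034 0.276 0.947] [[-0.6, 0.8, 0.01], [0.63, 0.49, -0.6], [-0.49, -0.36, -0.8]]
top [[361.0, 0.0, 318.8], [0.0, 361.0, 205.0], [0.0, 0.0, 1.0]] [ 0.363 -0.098  0.882] [[-0.02, -1.0, -0.0], [-0.98, 0.02, -0.21], [0.21, -0.0, -0.98]]
wrist [[301.4, 0.0, 319.6], [0.0, 301.4, 196.8], [0.0, 0.0, 1.0]] [ 0.193 -0.65   0.383] [[-0.39, 0.92, 0.0], [0.88, 0.38, 0.29], [0.27, 0.12, -0.96]]
[ 0.26446653 -0.62068422  0.24786505] [ 1.79929437e+02 -8.00164528e-03 -1.56922763e+02] 0.08756155977071432 0.15
```

View pics/top0.png

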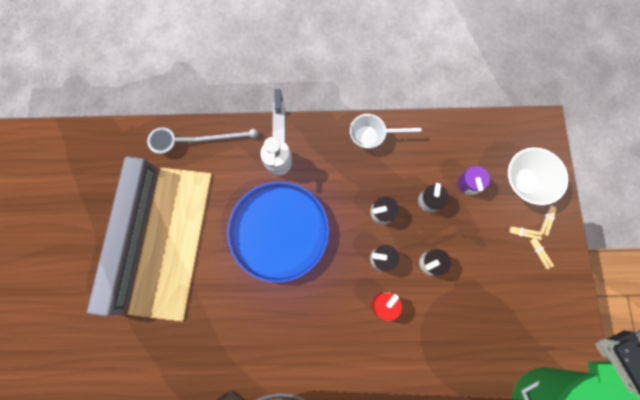

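View pics/scene0.png

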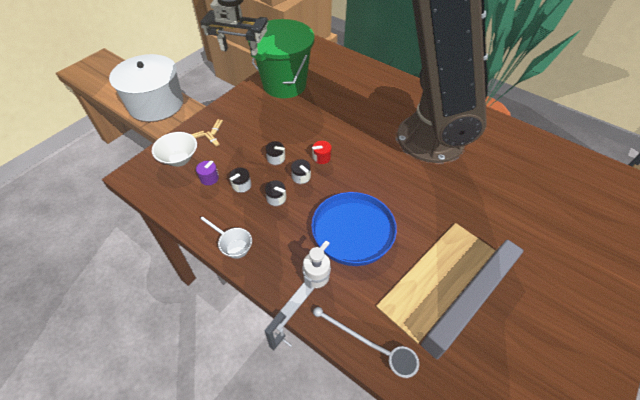

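Top view: four black tins at about (384,210), (433,198), (384,258), (435,263); red decoy (388,306), purple (475,180); basin (278,231), bottle head (275,158), board (170,243). The scene view agrees with this. Next I'll triangulate.

```bash
cat >> h.py <<'E'
def lids(s,z,zref=None,V=75,amin=25):
    """black lids: centre (world at height z), label yaw from white strip"""
    c=s['color'];hsv=cv2.cvtColor(c,cv2.COLOR_RGB2HSV)
    m=((hsv[...,2]<V)&(c.max(2).astype(int)-c.min(2)<28)).astype(np.uint8)
    n,L,st,ce=cv2.connectedComponentsWithStats(m,connectivity=8)
    return [(i,ce[i],st[i]) for i in range(1,n) if st[i][4]>amin],L
def tri(obs):
    A=np.zeros((3,3));b=np.zeros(3)
    for s,u,v in obs:
        c,d=ray(s,u,v);d/=np.linalg.norm(d);P=np.eye(3)-np.outer(d,d);A+=P;b+=P@c
    return np.linalg.solve(A,b)
E
python3 - <<'E'
from h import *
import pickle
S=pickle.load(open('s0.pkl','rb'))
for n in('top','scene'):
    r,L=lids(S[n],0.05)
    for i,c,st in r:
        if 150<c[0]<480 and 120<c[1]<300 and st[4]<900: print(n,c.round(1),st, at(S[n],*c,.05).round(3))
def blob(s,f,roi):
    c=s['color'].astype(int);m=f(c).astype(np.uint8);n,L,st,ce=cv2.connectedComponentsWithStats(m)
    k=1+st[1:,4].argmax();return cv2.fitEllipse(cv2.findContours((L==k).astype(np.uint8),0,1)[0][0]),st[k]
for n in('top','scene'):
    e,st=blob(S[n],lambda c:(c[...,2]>c[...,0]+60)&(c[...,2]>c[...,1]+40),0);print('basin',n,e,st,at(S[n],*e[0],.034).round(3))
s=S['top']
for p in [(162,167),(212,173),(184,321),(130,316)]: print('board',p,at(s,*p,.008).round(3))
s=S['scene']
for p in [(460,224),(377,305)]: print('boardscene',p,at(s,*p,.008).round(3))
rows=[]
for n,roi in(('top',(335,500,160,330)),('scene',(180,345,130,215)),('top',(225,335,120,200)),('scene',(280,350,225,300))):
    x0,x1,y0,y1=roi;c=cv2.resize(S[n]['color'][y0:y1,x0:x1],(390,290),interpolation=cv2.INTER_CUBIC);rows.append(c)
im=np.vstack([np.hstack(rows[:2]),np.hstack(rows[2:])])
cv2.imwrite('pics/z.png',im[...,::-1])
E
```

```text
top [435.3 198.6] [424 186  25  23 350] [ 0.551 -0.374  0.05 ]
top [387.5 208.7] [375 197  24  24 324] [ 0.529 -0.26   0.05 ]
top [387.7 258.1] [375 246  23  24 324] [ 0.414 -0.253  0.05 ]
top [439.2 261.2] [426 250  25  25 357] [ 0.405 -0.37   0.05 ]
scene [404.  147.1] [397 135  20  23  64] [ 0.147 -0.033  0.05 ]
scene [273.4 148.8] [266 141  18  16 175] [ 0.412 -0.363  0.05 ]
scene [299.1 167. ] [291 160  19  16 182] [ 0.422 -0.249  0.05 ]
scene [240.  175.3] [229 168  20  16 201] [ 0.559 -0.37   0.05 ]
scene [273.  188.8] [264 181  21  17 220] [ 0.537 -0.256  0.05 ]
basin top ((277.7919616699219, 231.5714569091797), (99.02458190917969, 101.27680969238281), 56.523651123046875) [ 227  182  102  101 8018] [ 0.483 -0.     0.034]
basin scene ((354.2029113769531, 227.81837463378906), (71.75326538085938, 83.5291519165039), 106.47130584716797) [ 311  192   86   74 4824] [0.496 0.008 0.034]
board (162, 167) [0.658 0.297 0.008]
board (212, 173) [0.639 0.169 0.008]
board (184, 321) [0.283 0.22  0.008]
board (130, 316) [0.296 0.346 0.008]
boardscene (460, 224) [0.282 0.238 0.008]
boardscene (377, 305) [0.638 0.175 0.008]
```

View pics/z.png

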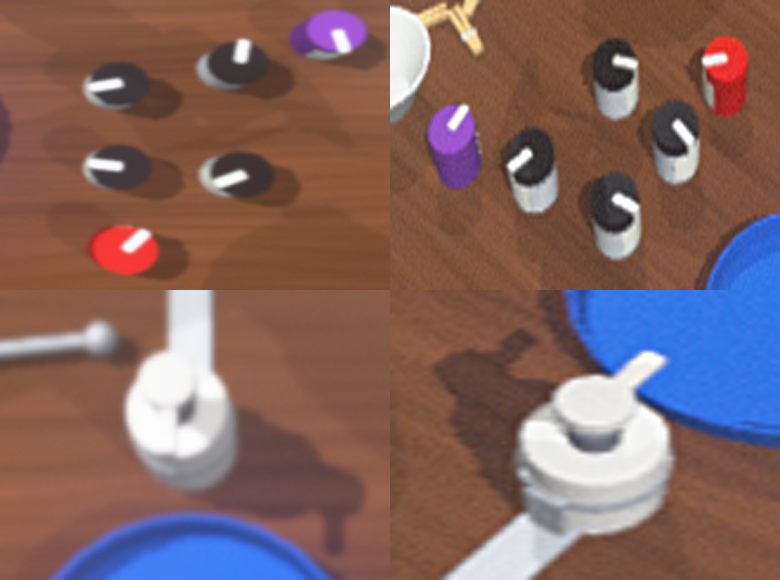

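The zoomed crops show strips on all four tins. The nozzle cap is at top (272,145) and scene (317,254), with its spout towards the basin.

```bash
cat >> h.py <<'E'
def tins(s,ztop,zmin=60,V=75,roi=None,amin=25,rpx=(8,80)):
    """lids by hull of black+strip; returns px centre, world centre, label yaw deg"""
    c=s['color'];m=((c.max(2)<V)&(c.max(2).astype(int)-c.min(2)<28)).astype(np.uint8)
    n,L,st,ce=cv2.connectedComponentsWithStats(m,connectivity=8);out=[]
    for i in range(1,n):
        if st[i][4]<amin or not (rpx[0]<max(st[i][2:4])/2<rpx[1]) or st[i][4]<.45*st[i][2]*st[i][3] : continue
        if roi and not(roi[0]<ce[i][0]<roi[1] and roi[2]<ce[i][1]<roi[3]): continue
        k=cv2.findContours((L==i).astype(np.uint8),0,1)[0][0]
        # back-project hull to plane ztop and fit a circle of radius 30 mm
        h=cv2.convexHull(k)[:,0].astype(float)
        P=np.array([at(s,*p,ztop)[:2] for p in h])
        from scipy.optimize import least_squares
        r=least_squares(lambda q:np.hypot(*(P-q[:2]).T)-q[2],[*P.mean(0),.028],loss='soft_l1',f_scale=.001).x
        # strip: white px inside the circle
        u,v=proj(s,[r[0],r[1],ztop]);R=int(max(st[i][2:4])*.8)+2
        W=[];
        for y in range(max(0,int(v)-R),min(400,int(v)+R)):
            for x in range(max(0,int(u)-R),min(640,int(u)+R)):
                q=at(s,x,y,ztop)[:2]-r[:2]
                if .007<np.hypot(*q)<.024 and c[y,x].min()>110: W.append(q/np.hypot(*q))
        W=np.array(W);yaw=np.degrees(np.arctan2(*W.mean(0)[::-1])) if len(W) else None
        out.append((np.array([u,v]).round(1),r.round(4),None if yaw is None else round(yaw,1),len(W)))
    return out
E
python3 - <<'E'
from h import *
import pickle
S=pickle.load(open('s0.pkl','rb'))
T={}
for n,roi in(('top',(340,460,170,290)),('scene',(220,320,130,210))):
    T[n]=tins(S[n],.052,roi=roi); 
    for t in T[n]: print(n,*t)
for a in T['top']:
    b=min(T['scene'],key=lambda b:np.hypot(*(b[1]-a[1])[:2])); print('tri',tri([(S['top'],*a[0]),(S['scene'],*b[0])]).round(4))
nz=tri([(S['top'],272.4,144.8),(S['scene'],317.3,254.2)]);print('nozzle',nz, at(S['top'],272.4,144.8,.128),at(S['scene'],317.3,254.2,.128))
# board front edge: wood-light pixels
for n in('top','scene'):
    c=S[n]['color'].astype(int);m=((c[...,0]>165)&(c[...,0]-c[...,2]>45)&(c[...,1]>120)).astype(np.uint8)
    x0,x1,y0,y1={'top':(120,225,155,330),'scene':(370,500,220,350)}[n]
    z=np.zeros_like(m);z[y0:y1,x0:x1]=m[y0:y1,x0:x1]
    k=max(cv2.findContours(z,0,1)[0],key=cv2.contourArea)
    P=np.array([at(S[n],*p,.008)[:2] for p in k[:,0].astype(float)],np.float32)
    print(n,cv2.minAreaRect(P),cv2.boxPoints(cv2.minAreaRect(P)).round(3).tolist())
E
```

```text
top [435.6 197.1] [ 0.5542 -0.3749  0.0282] -16.2 51
top [385.8 208.7] [ 0.5288 -0.2557  0.0277] 91.5 57
top [385.9 257.6] [ 0.4152 -0.249   0.0266] 75.0 60
top [437.6 261.8] [ 0.4032 -0.3657  0.0276] 114.4 60
scene [274.5 148.4] [ 0.4098 -0.3603  0.0315] 148.2 20
scene [300.3 167.2] [ 0.4224 -0.244   0.0303] 114.4 27
scene [239.  175.4] [ 0.5618 -0.3707  0.031 ] -42.5 25
scene [274.1 188.8] [ 0.5363 -0.2521  0.031 ] 133.2 28
tri [ 0.5563 -0.3781  0.0418]
tri [ 0.5308 -0.2577  0.0421]
tri [ 0.4156 -0.2504  0.0419]
tri [ 0.4032 -0.368   0.0425]
nozzle [0.66533976 0.00333869 0.121531  ] [0.66355168 0.0011304  0.128     ] [0.66754179 0.00687754 0.128     ]
top ((0.470329612493515, 0.2609562277793884), (0.13091039657592773, 0.36513611674308777), 82.20430755615234) [[0.2809999883174896, 0.22100000083446503], [0.6420000195503235, 0.17100000381469727], [0.6600000262260437, 0.3009999990463257], [0.2980000078678131, 0.35100001096725464]]
scene ((0.4718835949897766, 0.2623298764228821), (0.1293945014476776, 0.36081817746162415), 82.02362060546875) [[0.2840000092983246, 0.22300000488758087], [0.6420000195503235, 0.17299999296665192], [0.6600000262260437, 0.3009999990463257], [0.3019999861717224, 0.35100001096725464]]
```

```bash
M='[{"grip":0,"delta_pos":[-0.9,0.78,0],"rotation":[0,0,0]},{"grip":0,"delta_pos":[-0.9,0.78,0],"rotation":[0,0,0]},{"grip":0,"delta_pos":[-0.9,0.78,0],"rotation":[0,0,0]}]'
python3 -m creep '[{"grip":0,"delta_pos":[-0.9,0.78,0],"rotation":[0,0,0]},{"grip":0,"delta_pos":[-0.9,0.78,0],"rotation":[0,0,0]},{"grip":0,"delta_pos":[-0.9,0.78,0],"rotation":[0,0,0]}]'
python3 -m creep '[{"grip":0,"delta_pos":[-0.9,0.78,0],"rotation":[0,0,0]},{"grip":0,"delta_pos":[-0.9,0.78,0],"rotation":[0,0,0]},{"grip":0,"delta_pos":[-0.9,0.78,0],"rotation":[0,0,0]}]'
python3 -m creep '[{"grip":0,"delta_pos":[-0.9,0.78,0],"rotation":[0,0,0]},{"grip":0,"delta_pos":[-0.9,0.78,0],"rotation":[0,0,0]},{"grip":0,"delta_pos":[-0.9,0.78,0],"rotation":[0,0,0]},{"grip":0,"delta_pos":[-0.9,0.78,0],"rotation":[0,0,0]}]'
cat >> h.py <<'E'
def go(x,y,z,yaw,cur=None):
    """units of delta_pos / rotation left to a pointing-down target; rotation first, shift in present axes"""
    o=ctrl.get_obs();p=np.array(o['tool_pos']);R=Ro.from_euler('xyz',o['orientation'],degrees=True)
    Rt=Ro.from_euler('xyz',[180,0,yaw],degrees=True)
    d=R.inv().apply(np.array([x,y,z])-p)*10
    rv=(R.inv()*Rt).as_rotvec()/(np.pi/2)
    d2=Rt.inv().apply(np.array([x,y,z])-p)*10
    print('at',p.round(4),np.round(o['orientation'],1),'open',round(o['opening'],4),'gf',round(o['gripper_force'],1),'t',round(o['clock'],1))
    print(' dpos now-axes',d.round(3),'rot',rv.round(3),' dpos after-turn axes',d2.round(3))
E
python3 - <<'E'
from h import *
s=snap('wrist','w1.png')
for t in tins(s,.052,rpx=(15,90),amin=200): print(*t)
print(ctrl.get_obs()['joint_pos'])
go(.42,-.30,.25,-157)
E
```

```text
clock: 0.45
tool_pos: [0.3176, -0.511, 0.2484]
orientation: [180.0, 0.0, -156.9]
force: [0.3, -0.5, 0.1]
opening: 0.0875
gripper_force: 0.0
clock: 0.75
tool_pos: [0.3699, -0.4039, 0.2487]
orientation: [180.0, 0.0, -156.8]
force: [0.6, -0.1, -0.1]
opening: 0.0878
gripper_force: 0.0
clock: 1.15
tool_pos: [0.4222, -0.2977, 0.2487]
orientation: [-180.0, 0.0, -156.7]
force: [0.2, -0.9, -0.4]
opening: 0.0877
gripper_force: 0.0
[269.4 137.7] [ 0.4031 -0.3642  0.0289] 111.7 180
[360.2 187.9] [ 0.4151 -0.2492  0.0291] 76.4 154
[-1.35276002e+01  5.56155428e+00 -1.90242246e+01 -3.93152047e-03
 -6.54083608e+01 -5.32332659e+01]
at [ 0.4217 -0.2987  0.2486] [-180.     0.  -156.8] open 0.0875 gf 0.0 t 1.2
 dpos now-axes [ 0.021 -0.005 -0.014] rot [-0.     0.     0.003]  dpos after-turn axes [ 0.021 -0.005 -0.014]
```

View pics/w1.png

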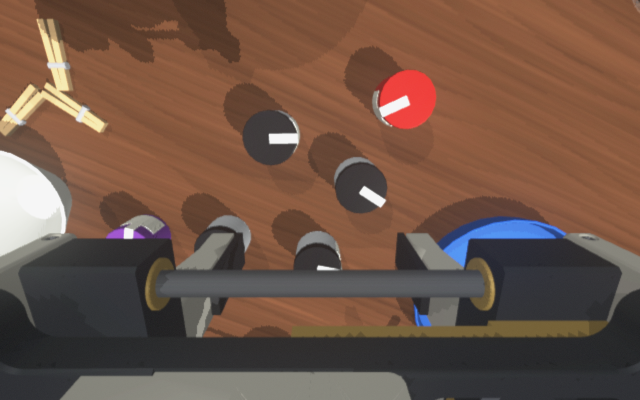

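The wrist view shows T4 at (270,138) and T3 at (360,188), with clear strips, red at (408,99) and purple at (140,235). Positions match the top view at lid height 0.052. I'll turn to grip along T4's label line.

```bash
python3 -m creep '[{"grip":0,"delta_pos":[0,0,0],"rotation":[0,0,-0.475]},{"grip":0,"delta_pos":[0,0,0],"rotation":[0,0,-0.475]},{"grip":0,"delta_pos":[0,0,0],"rotation":[0,0,-0.475]},{"grip":0,"delta_pos":[0,0,0],"rotation":[0,0,-0.475]},{"grip":0,"delta_pos":[0,0,0],"rotation":[0,0,-0.475]}]' >/dev/null
python3 -m creep '[{"grip":0,"delta_pos":[0,0,0],"rotation":[0,0,-0.475]},{"grip":0,"delta_pos":[0,0,0],"rotation":[0,0,-0.475]},{"grip":0,"delta_pos":[0,0,0],"rotation":[0,0,-0.475]},{"grip":0,"delta_pos":[0,0,0],"rotation":[0,0,-0.475]},{"grip":0,"delta_pos":[0,0,0],"rotation":[0,0,-0.475]}]' >/dev/null
python3 -m creep '[{"grip":0,"delta_pos":[0,0,0],"rotation":[0,0,-0.475]},{"grip":0,"delta_pos":[0,0,0],"rotation":[0,0,-0.475]},{"grip":0,"delta_pos":[0,0,0],"rotation":[0,0,-0.475]},{"grip":0,"delta_pos":[0,0,0],"rotation":[0,0,-0.475]},{"grip":0,"delta_pos":[0,0,0],"rotation":[0,0,-0.475]}]' >/dev/null
python3 -m creep '[{"grip":0,"delta_pos":[0,0,0],"rotation":[0,0,-0.475]},{"grip":0,"delta_pos":[0,0,0],"rotation":[0,0,-0.475]},{"grip":0,"delta_pos":[0,0,0],"rotation":[0,0,-0.475]},{"grip":0,"delta_pos":[0,0,0],"rotation":[0,0,-0.475]},{"grip":0,"delta_pos":[0,0,0],"rotation":[0,0,-0.475]}]'
python3 - <<'E'
from h import *
s=snap('wrist')
for t in tins(s,.052,rpx=(15,90),amin=200): print(*t)
go(.4031,-.3645,.12,22)
E
```

```text
clock: 3.2
tool_pos: [0.4206, -0.3008, 0.2483]
orientation: [-180.0, 0.0, 14.4]
force: [-0.2, 0.2, -1.1]
opening: 0.0875
gripper_force: 0.0
[303.4  66.2] [ 0.5301 -0.2546  0.029 ] 99.3 218
[422.   71.1] [ 0.5557 -0.3728  0.0296] -18.4 222
[274.6 170. ] [ 0.4178 -0.2484  0.0293] 88.3 166
[369.7 204. ] [ 0.4059 -0.3633  0.0295] 125.2 154
[221.4 250.5] [ 0.3041 -0.2063  0.03  ] 43.6 296
[416.3 250.3] [ 0.3634 -0.4355  0.0301] -36.2 520
[532.6 289.8] [ 0.3479 -0.5971  0.1058] None 0
at [ 0.4206 -0.3007  0.2483] [-180.     0.    14.9] open 0.0876 gf 0.0 t 3.2
 dpos now-axes [-0.332  0.572  1.283] rot [-0.     0.    -0.079]  dpos after-turn axes [-0.401  0.526  1.283]
```

```bash
sed -i 's|        W=np.array(W);yaw=.*|        yaw=None\n        Q=np.array(Q)\n        if len(Q)>5:\n            a=np.linalg.svd(Q-Q.mean(0))[2][0] if len(Q)<3000 else None; a=a*np.sign(a@Q.mean(0)); yaw=np.degrees(np.arctan2(a[1],a[0]))|; s|W=\[\];|W=[];Q=[]|; s|                if .007<np.hypot.*|                if np.hypot(*q)<.025 and c[y,x].min()>110: Q.append(q)|; s|len(W)))|len(Q)))|' h.py
python3 - <<'E'
from h import *
import pickle
s0=pickle.load(open('s0.pkl','rb'))['top']
for t in tins(s0,.052,roi=(340,460,170,290)): print('top',*t)
s=snap('wrist')
for t in tins(s,.052,rpx=(15,90),amin=200,roi=(200,500,20,240)): print(*t)
class A: pass
c=cv2.imread('pics/w1.png')[...,::-1]
go(.4045,-.364,.12,27)
E
```

```text
top [435.6 197.1] [ 0.5542 -0.3749  0.0282] -9.4 66
top [385.8 208.7] [ 0.5288 -0.2557  0.0277] 104.7 79
top [385.9 257.6] [ 0.4152 -0.249   0.0266] 80.9 85
top [437.6 261.8] [ 0.4032 -0.3657  0.0276] 116.2 89
[304.5  66. ] [ 0.5301 -0.2545  0.029 ] 101.1 303
[423.   71.9] [ 0.5559 -0.3727  0.0296] -13.1 292
[274.9 169.7] [ 0.4177 -0.2486  0.0292] 79.5 228
[369.5 204.6] [ 0.4058 -0.3633  0.0295] 113.0 219
at [ 0.4206 -0.3007  0.2483] [-180.     0.    14.1] open 0.0876 gf 0.0 t 3.3
 dpos now-axes [-0.31   0.575  1.283] rot [-0.     0.    -0.143]  dpos after-turn axes [-0.431  0.491  1.283]
```

```bash
python3 -m creep '[{"grip":0,"delta_pos":[-0.31,0.575,0.9],"rotation":[0,0,-0.11]},{"grip":0,"delta_pos":[-0.31,0.575,0.9],"rotation":[0,0,-0.11]},{"grip":0,"delta_pos":[-0.31,0.575,0.9],"rotation":[0,0,-0.11]},{"grip":0,"delta_pos":[-0.31,0.575,0.9],"rotation":[0,0,-0.11]},{"grip":0,"delta_pos":[-0.31,0.575,0.9],"rotation":[0,0,-0.11]}]' >/dev/null
python3 - <<'E'
from h import *
go(.4045,-.364,.042,24)
E
```

```text
at [ 0.4055 -0.3637  0.1594] [180.   -0.   23.8] open 0.0876 gf 0.0 t 3.8
 dpos now-axes [-0.011 -0.002  1.174] rot [ 0.001 -0.    -0.002]  dpos after-turn axes [-1.100e-02 -1.000e-03  1.174e+00]
```

```bash
python3 -m creep '[{"grip":0,"delta_pos":[0,0,0.5],"rotation":[0,0,0]},{"grip":0,"delta_pos":[0,0,0.9],"rotation":[0,0,0]},{"grip":0,"delta_pos":[0,0,0.9],"rotation":[0,0,0]}]' >/dev/null
python3 -m creep '[{"grip":0,"delta_pos":[0,0,0.27],"rotation":[0,0,0]},{"grip":0,"delta_pos":[0,0,0.27],"rotation":[0,0,0]},{"grip":1,"delta_pos":[0,0,0.27],"rotation":[0,0,0]},{"grip":1,"delta_pos":[0,0,0.27],"rotation":[0,0,0]},{"grip":1,"delta_pos":[0,0,0.27],"rotation":[0,0,0]}]'
python3 -m creep '[{"grip":1,"delta_pos":[0,0,0],"rotation":[0,0,0]},{"grip":1,"delta_pos":[0,0,-0.3],"rotation":[0,0,0]},{"grip":1,"delta_pos":[0,0,-0.7],"rotation":[0,0,0]},{"grip":1,"delta_pos":[0,0,-1],"rotation":[0,0,0]},{"grip":1,"delta_pos":[0,0,-1],"rotation":[0,0,0]}]'
python3 - <<'E'
from h import *
go(.45,-.04,.142,45)
E
```

```text
clock: 4.6
tool_pos: [0.4062, -0.3635, 0.0434]
orientation: [179.9, -0.1, 24.0]
force: [-0.1, -0.3, 0.8]
opening: 0.0689
gripper_force: 0.0
clock: 5.1
tool_pos: [0.4074, -0.3644, 0.1463]
orientation: [179.6, -0.3, 24.0]
force: [1.4, -0.1, -1.2]
opening: 0.0595
gripper_force: 30.0
at [ 0.4074 -0.3644  0.1463] [179.6  -0.3  24. ] open 0.0595 gf 30.0 t 5.1
 dpos now-axes [ 1.709 -2.79   0.034] rot [ 0.005 -0.002 -0.233]  dpos after-turn axes [ 2.596 -1.993  0.043]
```

```bash
python3 -m creep '[{"grip":1,"delta_pos":[0,0,0],"rotation":[0,0,-0.09]},{"grip":1,"delta_pos":[0,0,0],"rotation":[0,0,-0.18]},{"grip":1,"delta_pos":[0,0,0],"rotation":[0,0,-0.233]},{"grip":1,"delta_pos":[0,0,0],"rotation":[0,0,-0.233]}]' >/dev/null
python3 -m creep '[{"grip":1,"delta_pos":[0.3,-0.24,0],"rotation":[0,0,0]},{"grip":1,"delta_pos":[0.6,-0.48,0],"rotation":[0,0,0]},{"grip":1,"delta_pos":[0.86,-0.676,0],"rotation":[0,0,0]}]' >/dev/null
python3 -m creep '[{"grip":1,"delta_pos":[0.3,-0.24,0],"rotation":[0,0,0]},{"grip":1,"delta_pos":[0.6,-0.48,0],"rotation":[0,0,0]},{"grip":1,"delta_pos":[0.86,-0.676,0],"rotation":[0,0,0]}]' >/dev/null
python3 -m creep '[{"grip":1,"delta_pos":[0.3,-0.24,0],"rotation":[0,0,0]},{"grip":1,"delta_pos":[0.6,-0.48,0],"rotation":[0,0,0]},{"grip":1,"delta_pos":[0.86,-0.676,0],"rotation":[0,0,0]},{"grip":1,"delta_pos":[0.86,-0.676,0],"rotation":[0,0,0]}]' >/dev/null
python3 - <<'E'
from h import *
go(.447,-.038,.057,45)
s=snap('wrist','w2.png')
E
```

```text
at [ 0.4451 -0.0345  0.1416] [ 1.8e+02 -1.0e-01  4.5e+01] open 0.0595 gf 30.0 t 6.5
 dpos now-axes [-0.012  0.037  0.846] rot [ 0.    -0.001 -0.   ]  dpos after-turn axes [-0.011  0.038  0.846]
```

View pics/w2.png

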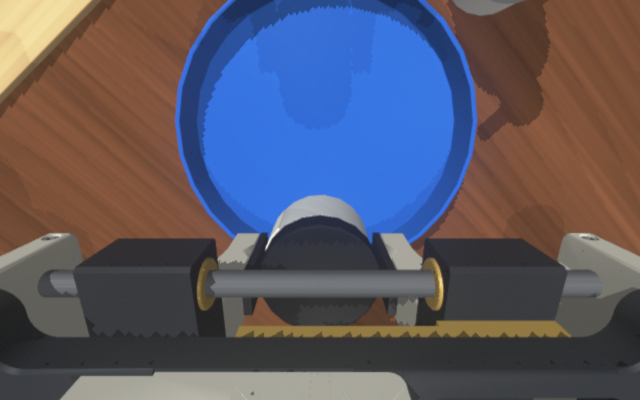

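The wrist view shows the tin held upright over the near side of the basin. The outer rim passes (177,118), (474,118), (205,20), (448,20) and (230,240). I'll fit its centre and lower.

```bash
python3 -m creep '[{"grip":1,"delta_pos":[0,0.03,0.3],"rotation":[0,0,0]},{"grip":1,"delta_pos":[0,0.03,0.6],"rotation":[0,0,0]},{"grip":1,"delta_pos":[0,0.03,0.84],"rotation":[0,0,0]},{"grip":1,"delta_pos":[0,0.03,0.84],"rotation":[0,0,0]}]'
python3 -m creep '[{"grip":0.25,"delta_pos":[0,0,0],"rotation":[0,0,0]},{"grip":0.25,"delta_pos":[0,0,0],"rotation":[0,0,0]},{"grip":0.25,"delta_pos":[0,0,0],"rotation":[0,0,0]},{"grip":0.25,"delta_pos":[0,0,0],"rotation":[0,0,0]}]'
python3 -m creep '[{"grip":0.25,"delta_pos":[0,0,-0.3],"rotation":[0,0,0]},{"grip":0.25,"delta_pos":[0,0,-0.8],"rotation":[0,0,0]},{"grip":0,"delta_pos":[0,0,-1],"rotation":[0,0,0]},{"grip":0,"delta_pos":[0,0,-1],"rotation":[0,0,0]}]'
python3 - <<'E'
from h import *
s=snap('wrist')
go(.4165,-.2488,.148,-10)
# basin fit: blue pixels in the top view, rim outer edge
s=snap('top')
c=s['color'].astype(int);m=((c[...,2]>c[...,0]+60)&(c[...,2]>c[...,1]+40)).astype(np.uint8)
k=max(cv2.findContours(m,0,1)[0],key=cv2.contourArea);h=cv2.convexHull(k)[:,0].astype(float)
P=np.array([at(s,*p,.034)[:2] for p in h])
far=[p for p in P if (p-[.487,.003])@[.12,.1]>0]   # side away from the camera: true rim edge
far=np.array(far);from scipy.optimize import least_squares
print('basin',least_squares(lambda q:np.hypot(*(far-q).T)-.12,[.487,.003]).x)
for t in tins(s,.052): print(*t)
E
```

```text
clock: 6.95
tool_pos: [0.445, -0.0408, 0.0554]
orientation: [-179.9, 0.2, 44.8]
force: [-0.2, 0.1, -1.9]
opening: 0.0595
gripper_force: 30.0
clock: 7.35
tool_pos: [0.4471, -0.0394, 0.0584]
orientation: [180.0, -0.1, 44.9]
force: [0.5, 1.0, 0.4]
opening: 0.0654
gripper_force: 0.0
clock: 7.75
tool_pos: [0.4487, -0.0389, 0.1614]
orientation: [179.8, -0.4, 45.0]
force: [-0.3, -0.3, 0.2]
opening: 0.0766
gripper_force: 0.0
at [ 0.4475 -0.0391  0.1595] [179.9  -0.2  44.9] open 0.0804 gf 0.0 t 7.8
 dpos now-axes [-1.701  1.265  0.11 ] rot [-0.    -0.003  0.611]  dpos after-turn axes [0.059 2.119 0.115]Traceback (most recent call last):
  File "<stdin>", line 11, in <module>
    return func(*args, **kwargs)
    vector_fun = VectorFunction(
        fun_wrapped,
    ...<6 lines>...
        workers=workers
    )
    self._update_fun()
    ~~~~~~~~~~~~~~~~^^
    self.f = self.fun_wrapped(xp_copy(self.x))
             ~~~~~~~~~~~~~~~~^^^^^^^^^^^^^^^^^
    return np.atleast_1d(self.fun(x))
                         ~~~~~~~~^^^
    return self.f(x, *self.args, **self.kwargs)
           ~~~~~~^^^^^^^^^^^^^^^^^^^^^^^^^^^^^^
  File "<stdin>", line 11, in <lambda>
ValueError: operands could not be broadcast together with shapes (0,) (2,)
```

```bash
python3 -m creep '[{"grip":0,"delta_pos":[0,0,0],"rotation":[0,0,0.475]},{"grip":0,"delta_pos":[0,0,0],"rotation":[0,0,0.475]},{"grip":0,"delta_pos":[0,0,0],"rotation":[0,0,0.475]},{"grip":0,"delta_pos":[0,0,0],"rotation":[0,0,0.475]},{"grip":0,"delta_pos":[0,0,0],"rotation":[0,0,0.475]}]' >/dev/null
python3 -m creep '[{"grip":0,"delta_pos":[0,0,0],"rotation":[0,0,0.135]},{"grip":0,"delta_pos":[0,0,0],"rotation":[0,0,0.135]}]' >/dev/null
python3 -m creep '[{"grip":0,"delta_pos":[0.02,0.5,0],"rotation":[0,0,0]},{"grip":0,"delta_pos":[0.02,0.95,0],"rotation":[0,0,0]}]' >/dev/null
python3 -m creep '[{"grip":0,"delta_pos":[0.04,0.5,0],"rotation":[0,0,0]},{"grip":0,"delta_pos":[0.04,0.95,0],"rotation":[0,0,0]}]' >/dev/null
python3 -m creep '[{"grip":0,"delta_pos":[0,0.22,0],"rotation":[0,0,0]},{"grip":0,"delta_pos":[0,0.22,0],"rotation":[0,0,0]}]' >/dev/null
python3 - <<'E'
from h import *
import pickle
from scipy.optimize import least_squares
s=pickle.load(open('s0.pkl','rb'))['top']
c=s['color'].astype(int);m=((c[...,2]>c[...,0]+60)&(c[...,2]>c[...,1]+40)).astype(np.uint8)
k=max(cv2.findContours(m,0,1)[0],key=cv2.contourArea);h=cv2.convexHull(k)[:,0].astype(float)
P=np.array([at(s,*p,.034)[:2] for p in h])
far=P[(P-[.487,.003])@np.array([.12,.1])>0]
print('basin',least_squares(lambda q:np.hypot(*(far-q).T)-.12,[.487,.003]).x)
go(.4165,-.2488,.042,-10)
s=snap('top')
for t in tins(s,.052,roi=(225,520,120,330)): print('t',*t)
s=snap('wrist')
for t in tins(s,.052,rpx=(15,90),amin=200,roi=(100,540,0,240)): print(*t)
E
```

```text
basin [ 4.86350894e-01 -2.84088865e-04]
at [ 0.4142 -0.2514  0.1559] [180.    0.2 -10.2] open 0.0876 gf 0.0 t 9.2
 dpos now-axes [ 0.021 -0.03   1.139] rot [ 0.     0.002 -0.002]  dpos after-turn axes [ 0.018 -0.03   1.139]
[459.  -19.7] [ 0.5558 -0.3703  0.0303] None 0
[298.9  54.2] [ 0.5299 -0.2543  0.029 ] 101.9 582
[317.7 200.4] [ 0.4181 -0.2481  0.0294] 79.0 396
```

```bash
python3 -m creep '[{"grip":0,"delta_pos":[0.03,-0.035,0.5],"rotation":[0,0,0]},{"grip":0,"delta_pos":[0.03,-0.035,0.9],"rotation":[0,0,0]},{"grip":0,"delta_pos":[0.03,-0.035,0.9],"rotation":[0,0,0]}]' >/dev/null
python3 -m creep '[{"grip":0,"delta_pos":[0,0,0.24],"rotation":[0,0,0]},{"grip":0,"delta_pos":[0,0,0.24],"rotation":[0,0,0]},{"grip":1,"delta_pos":[0,0,0.24],"rotation":[0,0,0]},{"grip":1,"delta_pos":[0,0,0.24],"rotation":[0,0,0]},{"grip":1,"delta_pos":[0,0,0.24],"rotation":[0,0,0]}]'
python3 -m creep '[{"grip":1,"delta_pos":[0,0,0],"rotation":[0,0,0]},{"grip":1,"delta_pos":[0,0,-0.3],"rotation":[0,0,0]},{"grip":1,"delta_pos":[0,0,-0.7],"rotation":[0,0,0]},{"grip":1,"delta_pos":[0,0,-1],"rotation":[0,0,0]},{"grip":1,"delta_pos":[0,0,-1],"rotation":[0,0,0]}]'
python3 -m creep '[{"grip":1,"delta_pos":[0,0,0],"rotation":[0,0,0.09]},{"grip":1,"delta_pos":[0,0,0],"rotation":[0,0,0.18]},{"grip":1,"delta_pos":[0,0,0],"rotation":[0,0,0.27]},{"grip":1,"delta_pos":[0,0,0],"rotation":[0,0,0.36]},{"grip":1,"delta_pos":[0,0,0],"rotation":[0,0,0.385]}]' >/dev/null
python3 - <<'E'
from h import *
go(.445,.044,.145,-45)
E
```

```text
clock: 10.05
tool_pos: [0.4203, -0.2465, 0.045]
orientation: [180.0, -0.1, -9.9]
force: [0.7, -0.2, -0.2]
opening: 0.0692
gripper_force: 0.0
clock: 10.55
tool_pos: [0.4219, -0.2471, 0.1481]
orientation: [180.0, -0.5, -9.9]
force: [0.2, 0.3, -2.1]
opening: 0.0593
gripper_force: 30.0
at [ 0.4188 -0.2463  0.143 ] [ 1.80e+02  1.00e-01 -4.49e+01] open 0.0593 gf 30.0 t 11.1
 dpos now-axes [-1.864 -2.24  -0.019] rot [0.    0.001 0.001]  dpos after-turn axes [-1.867 -2.238 -0.02 ]
```

```bash
python3 -m creep '[{"grip":1,"delta_pos":[-0.24,-0.28,0],"rotation":[0,0,0]},{"grip":1,"delta_pos":[-0.48,-0.56,0],"rotation":[0,0,0]},{"grip":1,"delta_pos":[-0.62,-0.746,0],"rotation":[0,0,0]}]' >/dev/null
python3 -m creep '[{"grip":1,"delta_pos":[-0.24,-0.28,0],"rotation":[0,0,0]},{"grip":1,"delta_pos":[-0.48,-0.56,0],"rotation":[0,0,0]},{"grip":1,"delta_pos":[-0.62,-0.746,0],"rotation":[0,0,0]}]' >/dev/null
python3 -m creep '[{"grip":1,"delta_pos":[-0.24,-0.28,0],"rotation":[0,0,0]},{"grip":1,"delta_pos":[-0.48,-0.56,0],"rotation":[0,0,0]},{"grip":1,"delta_pos":[-0.62,-0.746,0],"rotation":[0,0,0]},{"grip":1,"delta_pos":[-0.62,-0.746,0],"rotation":[0,0,0]}]' >/dev/null
python3 -m creep '[{"grip":1,"delta_pos":[0,0,0.3],"rotation":[0,0,0]},{"grip":1,"delta_pos":[0,0,0.6],"rotation":[0,0,0]},{"grip":1,"delta_pos":[0,0,0.85],"rotation":[0,0,0]},{"grip":1,"delta_pos":[0,0,0.85],"rotation":[0,0,0]},{"grip":1,"delta_pos":[0,0,0.85],"rotation":[0,0,0]}]'
python3 - <<'E'
from h import *
go(.445,.044,.058,-45)
E
```

```text
clock: 12.55
tool_pos: [0.4435, 0.0429, 0.0582]
orientation: [179.9, 0.0, -44.6]
force: [0.5, -0.0, -0.0]
opening: 0.0594
gripper_force: 30.0
at [0.4435 0.0429 0.0582] [179.9   0.  -44.6] open 0.0594 gf 30.0 t 12.6
 dpos now-axes [ 0.003 -0.018  0.002] rot [0.001 0.    0.004]  dpos after-turn axes [ 0.003 -0.018  0.002]
```

```bash
python3 -m creep '[{"grip":0.25,"delta_pos":[0,0,0],"rotation":[0,0,0]},{"grip":0.25,"delta_pos":[0,0,0],"rotation":[0,0,0]},{"grip":0.25,"delta_pos":[0,0,0],"rotation":[0,0,0]},{"grip":0.25,"delta_pos":[0,0,0],"rotation":[0,0,0]}]'
python3 -m creep '[{"grip":0.25,"delta_pos":[0,0,-0.3],"rotation":[0,0,0]},{"grip":0.25,"delta_pos":[0,0,-0.8],"rotation":[0,0,0]},{"grip":0,"delta_pos":[0,0,-1],"rotation":[0,0,0]},{"grip":0,"delta_pos":[0,0,-1],"rotation":[0,0,0]}]'>/dev/null
python3 -m creep '[{"grip":0,"delta_pos":[0,0,0],"rotation":[0,0,-0.475]},{"grip":0,"delta_pos":[0,0,0],"rotation":[0,0,-0.475]},{"grip":0,"delta_pos":[0,0,0],"rotation":[0,0,-0.475]},{"grip":0,"delta_pos":[0,0,0],"rotation":[0,0,-0.475]},{"grip":0,"delta_pos":[0,0,0],"rotation":[0,0,-0.475]}]' >/dev/null
python3 -m creep '[{"grip":0,"delta_pos":[0,0,0],"rotation":[0,0,-0.158]},{"grip":0,"delta_pos":[0,0,0],"rotation":[0,0,-0.158]},{"grip":0,"delta_pos":[0,0,0],"rotation":[0,0,-0.158]}]' >/dev/null
python3 - <<'E'
from h import *
go(.530,-.255,.155,12)
E
```

```text
clock: 12.95
tool_pos: [0.4444, 0.0437, 0.0591]
orientation: [-179.9, -0.0, -44.6]
force: [0.4, 0.9, -0.4]
opening: 0.0659
gripper_force: 0.0
at [0.4437 0.0434 0.158 ] [1.80e+02 1.00e-01 1.24e+01] open 0.0876 gf 0.0 t 14.2
 dpos now-axes [0.2  3.1  0.03] rot [0.    0.001 0.005]  dpos after-turn axes [0.224 3.098 0.03 ]
```

```bash
python3 -m creep '[{"grip":0,"delta_pos":[0.05,0.5,0],"rotation":[0,0,0]},{"grip":0,"delta_pos":[0.07,0.95,0],"rotation":[0,0,0]},{"grip":0,"delta_pos":[0.07,0.95,0],"rotation":[0,0,0]}]' >/dev/null
python3 -m creep '[{"grip":0,"delta_pos":[0.05,0.5,0],"rotation":[0,0,0]},{"grip":0,"delta_pos":[0.07,0.95,0],"rotation":[0,0,0]},{"grip":0,"delta_pos":[0.07,0.95,0],"rotation":[0,0,0]}]' >/dev/null
python3 -m creep '[{"grip":0,"delta_pos":[0.05,0.5,0],"rotation":[0,0,0]},{"grip":0,"delta_pos":[0.07,0.95,0],"rotation":[0,0,0]},{"grip":0,"delta_pos":[0.07,0.95,0],"rotation":[0,0,0]}]' >/dev/null
python3 - <<'E'
from h import *
s=snap('wrist')
for t in tins(s,.052,rpx=(15,90),amin=200,roi=(100,540,0,240)): print(*t)
go(.530,-.2548,.042,12)
E
```

```text
[345.3 202.3] [ 0.5323 -0.2534  0.0295] 101.4 398
[488.1 201. ] [ 0.5584 -0.3702  0.0307] -11.3 411
at [ 0.5255 -0.2319  0.1574] [-1.8e+02  1.0e-01  1.2e+01] open 0.0875 gf 0.0 t 15.1
 dpos now-axes [-0.002  0.234  1.154] rot [-0.     0.001  0.   ]  dpos after-turn axes [-0.004  0.233  1.154]
```

```bash
python3 -m creep '[{"grip":0,"delta_pos":[0.009,0.23,0.4],"rotation":[0,0,0]},{"grip":0,"delta_pos":[0.009,0.23,0.9],"rotation":[0,0,0]},{"grip":0,"delta_pos":[0.009,0.23,0.9],"rotation":[0,0,0]}]' >/dev/null
python3 -m creep '[{"grip":0,"delta_pos":[0,0,0.25],"rotation":[0,0,0]},{"grip":0,"delta_pos":[0,0,0.25],"rotation":[0,0,0]},{"grip":1,"delta_pos":[0,0,0.25],"rotation":[0,0,0]},{"grip":1,"delta_pos":[0,0,0.25],"rotation":[0,0,0]},{"grip":1,"delta_pos":[0,0,0.25],"rotation":[0,0,0]}]'
python3 -m creep '[{"grip":1,"delta_pos":[0,0,0],"rotation":[0,0,0]},{"grip":1,"delta_pos":[0,0,-0.3],"rotation":[0,0,0]},{"grip":1,"delta_pos":[0,0,-0.7],"rotation":[0,0,0]},{"grip":1,"delta_pos":[0,0,-1],"rotation":[0,0,0]},{"grip":1,"delta_pos":[0,0,-1],"rotation":[0,0,0]}]'
python3 -m creep '[{"grip":1,"delta_pos":[0,0,0],"rotation":[0,0,0.09]},{"grip":1,"delta_pos":[0,0,0],"rotation":[0,0,0.18]},{"grip":1,"delta_pos":[0,0,0],"rotation":[0,0,0.27]},{"grip":1,"delta_pos":[0,0,0],"rotation":[0,0,0.36]},{"grip":1,"delta_pos":[0,0,0],"rotation":[0,0,0.45]}]' >/dev/null
python3 -m creep '[{"grip":1,"delta_pos":[0,0,0],"rotation":[0,0,0.09]},{"grip":1,"delta_pos":[0,0,0],"rotation":[0,0,0.183]},{"grip":1,"delta_pos":[0,0,0],"rotation":[0,0,0.183]}]' >/dev/null
python3 - <<'E'
from h import *
go(.529,.043,.145,-45)
E
```

```text
clock: 15.9
tool_pos: [0.5325, -0.2525, 0.0454]
orientation: [179.9, -0.1, 12.4]
force: [-0.2, -0.5, 0.0]
opening: 0.069
gripper_force: 0.0
clock: 16.4
tool_pos: [0.534, -0.2533, 0.1487]
orientation: [179.8, -0.4, 12.4]
force: [0.4, -0.6, -1.7]
opening: 0.0596
gripper_force: 30.0
at [ 0.5309 -0.2525  0.143 ] [ 1.80e+02  1.00e-01 -4.48e+01] open 0.0595 gf 30.0 t 17.2
 dpos now-axes [-2.094 -2.085 -0.019] rot [0.    0.001 0.003]  dpos after-turn axes [-2.103 -2.076 -0.02 ]
```

```bash
python3 -m creep '[{"grip":1,"delta_pos":[-0.26,-0.26,0],"rotation":[0,0,0]},{"grip":1,"delta_pos":[-0.52,-0.52,0],"rotation":[0,0,0]},{"grip":1,"delta_pos":[-0.7,-0.695,0],"rotation":[0,0,0]}]' >/dev/null
python3 -m creep '[{"grip":1,"delta_pos":[-0.26,-0.26,0],"rotation":[0,0,0]},{"grip":1,"delta_pos":[-0.52,-0.52,0],"rotation":[0,0,0]},{"grip":1,"delta_pos":[-0.7,-0.695,0],"rotation":[0,0,0]}]' >/dev/null
python3 -m creep '[{"grip":1,"delta_pos":[-0.26,-0.26,0],"rotation":[0,0,0]},{"grip":1,"delta_pos":[-0.52,-0.52,0],"rotation":[0,0,0]},{"grip":1,"delta_pos":[-0.7,-0.695,0],"rotation":[0,0,0]},{"grip":1,"delta_pos":[-0.7,-0.695,0],"rotation":[0,0,0]}]' >/dev/null
python3 -m creep '[{"grip":1,"delta_pos":[0,0,0.3],"rotation":[0,0,0]},{"grip":1,"delta_pos":[0,0,0.6],"rotation":[0,0,0]},{"grip":1,"delta_pos":[0,0,0.85],"rotation":[0,0,0]},{"grip":1,"delta_pos":[0,0,0.85],"rotation":[0,0,0]},{"grip":1,"delta_pos":[0,0,0.85],"rotation":[0,0,0]}]'
python3 -m creep '[{"grip":0.25,"delta_pos":[0,0,0],"rotation":[0,0,0]},{"grip":0.25,"delta_pos":[0,0,0],"rotation":[0,0,0]},{"grip":0.25,"delta_pos":[0,0,0],"rotation":[0,0,0]},{"grip":0.25,"delta_pos":[0,0,0],"rotation":[0,0,0]}]'
python3 -m creep '[{"grip":0.25,"delta_pos":[0,0,-0.3],"rotation":[0,0,0]},{"grip":0.25,"delta_pos":[0,0,-0.8],"rotation":[0,0,0]},{"grip":0,"delta_pos":[0,0,-1],"rotation":[0,0,0]},{"grip":0,"delta_pos":[0,0,-1],"rotation":[0,0,0]}]'>/dev/null
python3 -m creep '[{"grip":0,"delta_pos":[0,0,0],"rotation":[0,0,0.475]},{"grip":0,"delta_pos":[0,0,0],"rotation":[0,0,0.475]},{"grip":0,"delta_pos":[0,0,0],"rotation":[0,0,0.475]},{"grip":0,"delta_pos":[0,0,0],"rotation":[0,0,0.475]},{"grip":0,"delta_pos":[0,0,0],"rotation":[0,0,0.475]}]' >/dev/null
python3 -m creep '[{"grip":0,"delta_pos":[0,0,0],"rotation":[0,0,0.16]},{"grip":0,"delta_pos":[0,0,0],"rotation":[0,0,0.16]},{"grip":0,"delta_pos":[0,0,0],"rotation":[0,0,0.16]}]' >/dev/null
python3 - <<'E'
from h import *
go(.557,-.372,.155,-102)
E
```

```text
clock: 18.7
tool_pos: [0.528, 0.0428, 0.0583]
orientation: [179.9, 0.0, -44.5]
force: [0.2, -1.6, -1.5]
opening: 0.0596
gripper_force: 30.0
clock: 19.1
tool_pos: [0.5287, 0.0434, 0.0592]
orientation: [-179.9, -0.0, -44.6]
force: [0.2, 0.3, 0.2]
opening: 0.0655
gripper_force: 0.0
at [0.5279 0.0432 0.1579] [ 179.9   -0.  -101.8] open 0.0875 gf 0.0 t 20.3
 dpos now-axes [ 4.004 -1.136  0.029] rot [ 0.001 -0.     0.002]  dpos after-turn axes [ 4.    -1.148  0.029]
```

```bash
python3 -m creep '[{"grip":0,"delta_pos":[0.5,-0.14,0],"rotation":[0,0,0]},{"grip":0,"delta_pos":[0.95,-0.28,0],"rotation":[0,0,0]},{"grip":0,"delta_pos":[0.95,-0.28,0],"rotation":[0,0,0]}]' >/dev/null
python3 -m creep '[{"grip":0,"delta_pos":[0.5,-0.14,0],"rotation":[0,0,0]},{"grip":0,"delta_pos":[0.95,-0.28,0],"rotation":[0,0,0]},{"grip":0,"delta_pos":[0.95,-0.28,0],"rotation":[0,0,0]}]' >/dev/null
python3 -m creep '[{"grip":0,"delta_pos":[0.5,-0.14,0],"rotation":[0,0,0]},{"grip":0,"delta_pos":[0.95,-0.28,0],"rotation":[0,0,0]},{"grip":0,"delta_pos":[0.95,-0.28,0],"rotation":[0,0,0]}]' >/dev/null
python3 -m creep '[{"grip":0,"delta_pos":[0.5,-0.14,0],"rotation":[0,0,0]},{"grip":0,"delta_pos":[0.95,-0.28,0],"rotation":[0,0,0]},{"grip":0,"delta_pos":[0.95,-0.28,0],"rotation":[0,0,0]}]' >/dev/null
python3 - <<'E'
from h import *
s=snap('wrist')
for t in tins(s,.052,rpx=(15,90),amin=200,roi=(100,540,0,240)): print(*t)
go(.557,-.372,.042,-102)
E
```

```text
[319.3 177.8] [ 0.5569 -0.3757  0.0291] -14.0 422
at [ 0.5602 -0.3533  0.1572] [ 179.9    0.  -101.8] open 0.0877 gf 0.0 t 21.6
 dpos now-axes [ 0.189 -0.009  1.152] rot [0.001 0.    0.002]  dpos after-turn axes [ 0.189 -0.008  1.152]
```

```bash
python3 -m creep '[{"grip":0,"delta_pos":[0.214,-0.014,0.4],"rotation":[0,0,0]},{"grip":0,"delta_pos":[0.214,-0.014,0.9],"rotation":[0,0,0]},{"grip":0,"delta_pos":[0.214,-0.014,0.9],"rotation":[0,0,0]}]' >/dev/null
python3 -m creep '[{"grip":0,"delta_pos":[0,0,0.25],"rotation":[0,0,0]},{"grip":0,"delta_pos":[0,0,0.25],"rotation":[0,0,0]},{"grip":1,"delta_pos":[0,0,0.25],"rotation":[0,0,0]},{"grip":1,"delta_pos":[0,0,0.25],"rotation":[0,0,0]},{"grip":1,"delta_pos":[0,0,0.25],"rotation":[0,0,0]}]'
python3 -m creep '[{"grip":1,"delta_pos":[0,0,0],"rotation":[0,0,0]},{"grip":1,"delta_pos":[0,0,-0.3],"rotation":[0,0,0]},{"grip":1,"delta_pos":[0,0,-0.7],"rotation":[0,0,0]},{"grip":1,"delta_pos":[0,0,-1],"rotation":[0,0,0]},{"grip":1,"delta_pos":[0,0,-1],"rotation":[0,0,0]}]'
python3 -m creep '[{"grip":1,"delta_pos":[0,0,0],"rotation":[0,0,0.09]},{"grip":1,"delta_pos":[0,0,0],"rotation":[0,0,0.18]},{"grip":1,"delta_pos":[0,0,0],"rotation":[0,0,0.27]},{"grip":1,"delta_pos":[0,0,0],"rotation":[0,0,0.36]},{"grip":1,"delta_pos":[0,0,0],"rotation":[0,0,0.37]}]' >/dev/null
python3 - <<'E'
from h import *
go(.529,-.041,.145,-135)
s=snap('top','t2.png')
E
```

```text
clock: 22.35
tool_pos: [0.5587, -0.3729, 0.0456]
orientation: [-179.8, -0.0, -101.7]
force: [-0.6, 0.5, 0.7]
opening: 0.0692
gripper_force: 0.0
clock: 22.85
tool_pos: [0.56, -0.374, 0.1493]
orientation: [-179.5, -0.1, -101.7]
force: [0.9, -0.9, -1.1]
opening: 0.0594
gripper_force: 30.0
at [ 0.5571 -0.3725  0.1428] [ 179.9   -0.  -135.2] open 0.0592 gf 30.0 t 23.4
 dpos now-axes [-2.136  2.551 -0.019] rot [ 0.001 -0.    -0.002]  dpos after-turn axes [-2.146  2.542 -0.022]
```

View pics/t2.png

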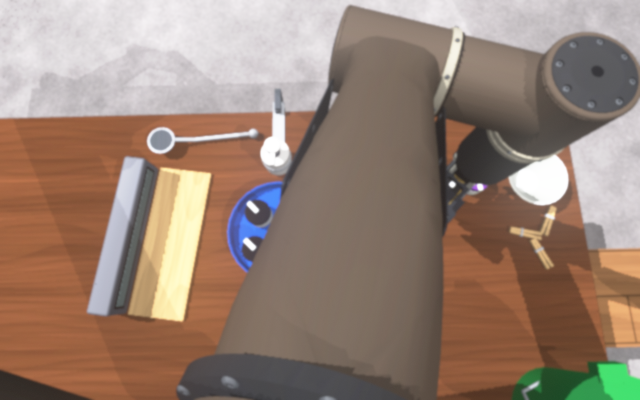

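The top view shows two tins standing in the basin, at (258,212) and (253,248). The others are hidden by the arm. Next I'll place the fourth tin.

```bash
python3 -m creep '[{"grip":1,"delta_pos":[-0.26,0.3,0],"rotation":[0,0,0]},{"grip":1,"delta_pos":[-0.5,0.6,0],"rotation":[0,0,0]},{"grip":1,"delta_pos":[-0.71,0.85,0],"rotation":[0,0,0]}]' >/dev/null
python3 -m creep '[{"grip":1,"delta_pos":[-0.26,0.3,0],"rotation":[0,0,0]},{"grip":1,"delta_pos":[-0.5,0.6,0],"rotation":[0,0,0]},{"grip":1,"delta_pos":[-0.71,0.85,0],"rotation":[0,0,0]}]' >/dev/null
python3 -m creep '[{"grip":1,"delta_pos":[-0.26,0.3,0],"rotation":[0,0,0]},{"grip":1,"delta_pos":[-0.5,0.6,0],"rotation":[0,0,0]},{"grip":1,"delta_pos":[-0.71,0.85,0],"rotation":[0,0,0]},{"grip":1,"delta_pos":[-0.71,0.85,0],"rotation":[0,0,0]}]'
python3 -m creep '[{"grip":1,"delta_pos":[0,0,0.3],"rotation":[0,0,0]},{"grip":1,"delta_pos":[0,0,0.6],"rotation":[0,0,0]},{"grip":1,"delta_pos":[0,0,0.85],"rotation":[0,0,0]},{"grip":1,"delta_pos":[0,0,0.85],"rotation":[0,0,0]},{"grip":1,"delta_pos":[0,0,0.85],"rotation":[0,0,0]}]'
python3 -m creep '[{"grip":0.25,"delta_pos":[0,0,0],"rotation":[0,0,0]},{"grip":0.25,"delta_pos":[0,0,0],"rotation":[0,0,0]},{"grip":0.25,"delta_pos":[0,0,0],"rotation":[0,0,0]},{"grip":0.25,"delta_pos":[0,0,0],"rotation":[0,0,0]}]'
python3 -m creep '[{"grip":0.25,"delta_pos":[0,0,-0.3],"rotation":[0,0,0]},{"grip":0.25,"delta_pos":[0,0,-0.8],"rotation":[0,0,0]},{"grip":0,"delta_pos":[0,0,-1],"rotation":[0,0,0]},{"grip":0,"delta_pos":[0,0,-1],"rotation":[0,0,0]}]'>/dev/null
python3 -m creep '[{"grip":1,"delta_pos":[0,0,-1],"rotation":[0,0,0]},{"grip":1,"delta_pos":[0,0,-1],"rotation":[0,0,0]},{"grip":1,"delta_pos":[0,0,-1],"rotation":[0,0,0]}]'>/dev/null
python3 - <<'E'
from h import *
go(.666,.0045,.22,-135)
o=ctrl.get_obs();print(o['force'])
E
```

```text
clock: 24.4
tool_pos: [0.528, -0.0388, 0.1438]
orientation: [180.0, 0.0, -134.6]
force: [0.4, 0.9, -1.5]
opening: 0.0592
gripper_force: 30.0
clock: 24.9
tool_pos: [0.528, -0.0422, 0.0586]
orientation: [180.0, -0.1, -135.0]
force: [0.1, 0.6, -2.6]
opening: 0.0594
gripper_force: 30.0
clock: 25.3
tool_pos: [0.5286, -0.0418, 0.0592]
orientation: [-180.0, 0.1, -135.0]
force: [-0.2, 0.2, 1.2]
opening: 0.0656
gripper_force: 0.0
at [ 0.5313 -0.0418  0.2652] [-179.6    0.5 -135. ] open 0.063 gf 0.0 t 26.0
 dpos now-axes [-1.276 -0.622  0.467] rot [-0.004  0.005  0.   ]  dpos after-turn axes [-1.279 -0.625  0.452]
[-0.12652545  0.13143865 -0.12209027]
```

```bash
python3 - <<'E'
from h import *
s=snap('scene','s3.png')
for t in tins(s,.064,roi=(300,420,180,280)): print(*t)
E
```

```text
[332.9 221.7] [ 0.5322 -0.0411  0.0292] -45.6 42
[359.5 238.3] [0.5325 0.0464 0.0295] 45.4 52
```

View pics/s3.png

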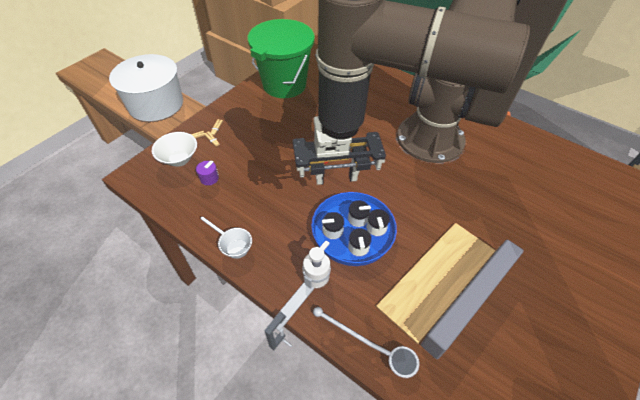

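The scene view shows all four tins upright in the basin, at (333,224), (360,211), (377,221) and (360,242). Next is the nozzle, fingers closed.

```bash
python3 -m creep '[{"grip":1,"delta_pos":[-0.35,-0.16,0],"rotation":[0,0,0]},{"grip":1,"delta_pos":[-0.63,-0.31,0],"rotation":[0,0,0]},{"grip":1,"delta_pos":[-0.63,-0.31,0],"rotation":[0,0,0]}]' >/dev/null
python3 -m creep '[{"grip":1,"delta_pos":[-0.35,-0.16,0],"rotation":[0,0,0]},{"grip":1,"delta_pos":[-0.63,-0.31,0],"rotation":[0,0,0]},{"grip":1,"delta_pos":[-0.63,-0.31,0],"rotation":[0,0,0]},{"grip":1,"delta_pos":[-0.63,-0.31,0],"rotation":[0,0,0]}]' >/dev/null
python3 -m creep '[{"grip":1,"delta_pos":[0,0,0.4],"rotation":[0,0,0]},{"grip":1,"delta_pos":[0,0,0.8],"rotation":[0,0,0]},{"grip":1,"delta_pos":[0,0,0.9],"rotation":[0,0,0]},{"grip":1,"delta_pos":[0,0,0.9],"rotation":[0,0,0]}]'
python3 - <<'E'
from h import *
go(.665,.003,.150,-135)
s=snap('scene')
c=s['color'][190:310,250:400];cv2.imwrite('pics/n.png',cv2.resize(c,None,fx=4,fy=4,interpolation=cv2.INTER_CUBIC)[...,::-1])
E
```

```text
clock: 27.15
tool_pos: [0.6596, 0.0027, 0.1672]
orientation: [179.9, -0.2, -135.1]
force: [-1.0, -0.7, 0.7]
opening: 0.0003
gripper_force: 0.0
at [0.6596 0.0027 0.1672] [ 179.9   -0.2 -135.1] open 0.0003 gf 0.0 t 27.1
 dpos now-axes [-0.04  -0.036  0.172] rot [ 0.001 -0.002 -0.001]  dpos after-turn axes [-0.04  -0.036  0.172]
```

View pics/n.png

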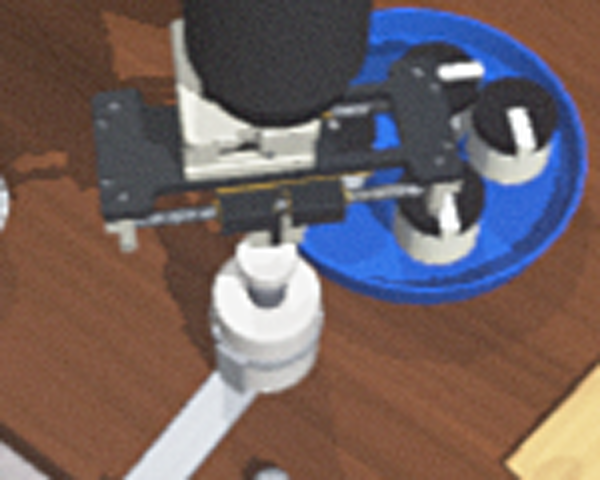

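The closed fingers are right above the cap, seen at crop (268,245). I'll press now.

```bash
python3 -m creep '[{"grip":1,"delta_pos":[-0.04,-0.036,0.1],"rotation":[0,0,0]},{"grip":1,"delta_pos":[-0.04,-0.036,0.2],"rotation":[0,0,0]},{"grip":1,"delta_pos":[-0.04,-0.036,0.25],"rotation":[0,0,0]},{"grip":1,"delta_pos":[-0.04,-0.036,0.25],"rotation":[0,0,0]},{"grip":1,"delta_pos":[-0.04,-0.036,0.25],"rotation":[0,0,0]}]'
python3 -m creep '[{"grip":1,"delta_pos":[0,0,0.04],"rotation":[0,0,0]},{"grip":1,"delta_pos":[0,0,0.04],"rotation":[0,0,0]},{"grip":1,"delta_pos":[0,0,0.04],"rotation":[0,0,0]}]'
```

```text
clock: 27.7
tool_pos: [0.6673, 0.0037, 0.1443]
orientation: [-179.9, 0.1, -135.0]
force: [1.3, 0.2, 4.1]
opening: 0.0008
gripper_force: 1.6
clock: 28.0
tool_pos: [0.6673, 0.0038, 0.1404]
orientation: [-179.9, 0.1, -135.0]
force: [1.1, -0.1, 5.3]
opening: 0.0004
gripper_force: 2.7
```

```bash
python3 -m creep '[{"grip":1,"delta_pos":[0,0,0.02],"rotation":[0,0,0]},{"grip":1,"delta_pos":[0,0,0.04],"rotation":[0,0,0]},{"grip":1,"delta_pos":[0,0,0.04],"rotation":[0,0,0]}]'
python3 -m creep '[{"grip":1,"delta_pos":[0,0,-0.2],"rotation":[0,0,0]},{"grip":1,"delta_pos":[0,0,-0.5],"rotation":[0,0,0]},{"grip":1,"delta_pos":[0,0,-1],"rotation":[0,0,0]},{"grip":1,"delta_pos":[0,0,-1],"rotation":[0,0,0]}]'
```

```text
clock: 28.3
tool_pos: [0.6675, 0.0038, 0.1399]
orientation: [-179.8, 0.1, -135.0]
force: [-8.1, 1.5, 25.3]
opening: 0.0003
gripper_force: 13.1
clock: 28.7
tool_pos: [0.6692, 0.0035, 0.2426]
orientation: [-179.6, 0.4, -135.0]
force: [1.2, 1.1, 1.2]
opening: 0.0001
gripper_force: 0.0
```

Force jumped to 25 N at the stop with 10 mm of travel, then the cap was released. Back to the basin for phase 2.

```bash
python3 -m creep '[{"grip":0,"delta_pos":[0.35,0.35,0],"rotation":[0,0,0]},{"grip":0,"delta_pos":[0.6,0.7,0],"rotation":[0,0,-0.475]},{"grip":0,"delta_pos":[0.7,0.95,0],"rotation":[0,0,-0.475]},{"grip":0,"delta_pos":[0.7,0.95,0],"rotation":[0,0,-0.475]},{"grip":0,"delta_pos":[0.7,0.95,0],"rotation":[0,0,-0.475]}]' >/dev/null
python3 -m creep '[{"grip":0,"delta_pos":[0,0,0],"rotation":[0,0,-0.475]},{"grip":0,"delta_pos":[0,0,0],"rotation":[0,0,-0.475]},{"grip":0,"delta_pos":[0,0,0],"rotation":[0,0,-0.475]},{"grip":0,"delta_pos":[0,0,0],"rotation":[0,0,-0.475]},{"grip":0,"delta_pos":[0,0,0],"rotation":[0,0,-0.475]}]' >/dev/null
python3 - <<'E'
from h import *
go(.529,.0433,.165,-45)
s=snap('wrist')
for t in tins(s,.064,rpx=(15,90),amin=200,roi=(100,540,0,240)): print(*t)
s=snap('scene')
for t in tins(s,.064,roi=(300,420,180,280)): print('s',*t)
E
```

```text
at [0.5491 0.0211 0.2348] [179.9   0.  -57.6] open 0.0748 gf 0.0 t 29.7
 dpos now-axes [-0.295  0.05   0.699] rot [ 0.001  0.001 -0.14 ]  dpos after-turn axes [-0.299 -0.014  0.698]
[372.5 141.9] [ 0.528  -0.043   0.0284] -46.3 308
[325.4 210.2] [0.5286 0.0437 0.029 ] 43.5 239
s [332.8 221.7] [ 0.5327 -0.0413  0.0287] -34.8 61
s [359.4 238.3] [0.5325 0.0462 0.0294] 44.6 51
```

```bash
python3 -m creep '[{"grip":0,"delta_pos":[-0.3,0.04,0.3],"rotation":[0,0,-0.14]},{"grip":0,"delta_pos":[-0.3,0.04,0.7],"rotation":[0,0,-0.14]},{"grip":0,"delta_pos":[-0.3,0.04,0.7],"rotation":[0,0,-0.14]}]' >/dev/null
python3 - <<'E'
from h import *
go(.5287,.0435,.057,-45)
E
```

```text
at [0.5269 0.0439 0.1611] [179.6   0.2 -45.5] open 0.0875 gf 0.0 t 30.1
 dpos now-axes [ 0.02  -0.018  1.041] rot [ 0.005  0.003 -0.006]  dpos after-turn axes [ 0.016 -0.01   1.041]
```

```bash
python3 -m creep '[{"grip":0,"delta_pos":[0.015,-0.01,0.4],"rotation":[0,0,0]},{"grip":0,"delta_pos":[0.015,-0.01,0.8],"rotation":[0,0,0]},{"grip":0,"delta_pos":[0.015,-0.01,0.8],"rotation":[0,0,0]}]' >/dev/null
python3 -m creep '[{"grip":0,"delta_pos":[0,0,0.24],"rotation":[0,0,0]},{"grip":0,"delta_pos":[0,0,0.24],"rotation":[0,0,0]},{"grip":1,"delta_pos":[0,0,0.24],"rotation":[0,0,0]},{"grip":1,"delta_pos":[0,0,0.24],"rotation":[0,0,0]},{"grip":1,"delta_pos":[0,0,0.24],"rotation":[0,0,0]}]'
python3 -m creep '[{"grip":1,"delta_pos":[0,0,0],"rotation":[0,0,0]},{"grip":1,"delta_pos":[0,0,-0.3],"rotation":[0,0,0]},{"grip":1,"delta_pos":[0,0,-0.7],"rotation":[0,0,0]},{"grip":1,"delta_pos":[0,0,-1],"rotation":[0,0,0]},{"grip":1,"delta_pos":[0,0,-1],"rotation":[0,0,0]}]'
python3 -m creep '[{"grip":1,"delta_pos":[0,0,0],"rotation":[0,0,-0.09]},{"grip":1,"delta_pos":[0,0,0],"rotation":[0,0,-0.18]},{"grip":1,"delta_pos":[0,0,0],"rotation":[0,0,-0.27]},{"grip":1,"delta_pos":[0,0,0],"rotation":[0,0,-0.36]},{"grip":1,"delta_pos":[0,0,0],"rotation":[0,0,-0.411]}]' >/dev/null
python3 - <<'E'
from h import *
go(.607,.2375,.150,-8)
E
```

```text
clock: 30.9
tool_pos: [0.5333, 0.0446, 0.0632]
orientation: [-179.9, -0.1, -45.3]
force: [-0.0, -0.4, 2.4]
opening: 0.0693
gripper_force: 1.6
clock: 31.4
tool_pos: [0.5349, 0.0451, 0.1664]
orientation: [-179.6, -0.2, -45.3]
force: [0.4, 0.4, -1.5]
opening: 0.0595
gripper_force: 30.0
at [0.5319 0.0442 0.1609] [ 1.8e+02  1.0e-01 -8.0e+00] open 0.0593 gf 30.0 t 31.9
 dpos now-axes [ 0.473 -2.019  0.109] rot [ 0.     0.001 -0.001]  dpos after-turn axes [ 0.475 -2.019  0.109]
```

```bash
python3 -m creep '[{"grip":1,"delta_pos":[0.08,-0.35,0],"rotation":[0,0,0]},{"grip":1,"delta_pos":[0.158,-0.673,0],"rotation":[0,0,0]}]' >/dev/null
python3 -m creep '[{"grip":1,"delta_pos":[0.08,-0.35,0],"rotation":[0,0,0]},{"grip":1,"delta_pos":[0.158,-0.673,0],"rotation":[0,0,0]}]' >/dev/null
python3 -m creep '[{"grip":1,"delta_pos":[0.08,-0.35,0],"rotation":[0,0,0]},{"grip":1,"delta_pos":[0.158,-0.673,0],"rotation":[0,0,0]},{"grip":1,"delta_pos":[0.158,-0.673,0],"rotation":[0,0,0]}]' >/dev/null
python3 -m creep '[{"grip":1,"delta_pos":[0,0,0.3],"rotation":[0,0,0]},{"grip":1,"delta_pos":[0,0,0.6],"rotation":[0,0,0]},{"grip":1,"delta_pos":[0,0,0.9],"rotation":[0,0,0]},{"grip":1,"delta_pos":[0,0,0.9],"rotation":[0,0,0]},{"grip":1,"delta_pos":[0,0,0.9],"rotation":[0,0,0]}]'
python3 - <<'E'
from h import *
go(.607,.2375,.058,-8)
s=snap('scene')
c=s['color'][190:370,340:560];cv2.imwrite('pics/p1.png',cv2.resize(c,None,fx=3,fy=3,interpolation=cv2.INTER_CUBIC)[...,::-1])
E
```

```text
clock: 33.1
tool_pos: [0.6083, 0.2368, 0.0714]
orientation: [179.9, 0.1, -8.3]
force: [-0.7, -0.2, -0.5]
opening: 0.0593
gripper_force: 30.0
at [0.6083 0.2368 0.0714] [ 1.799e+02  1.000e-01 -8.300e+00] open 0.0593 gf 30.0 t 33.1
 dpos now-axes [-0.014 -0.006  0.134] rot [ 0.001  0.001 -0.004]  dpos after-turn axes [-0.014 -0.005  0.134]
```

View pics/p1.png

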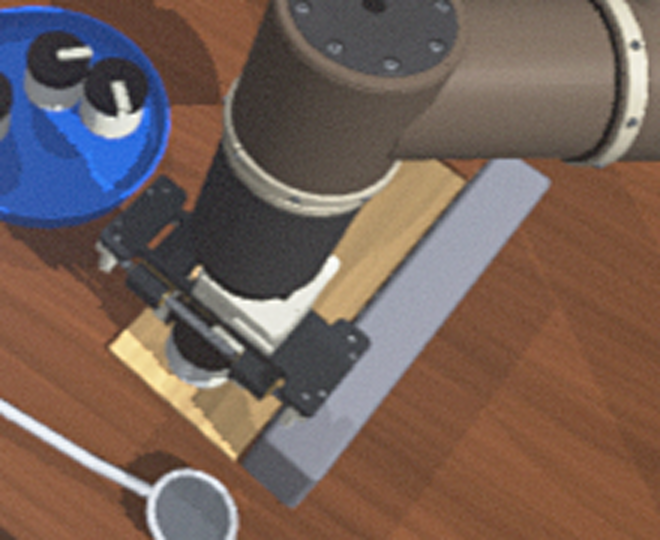

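The tin hangs over the far end of the board at crop (200,350), with the gripper clear of the bar. I'll lower the rest of the way.

```bash
python3 -m creep '[{"grip":1,"delta_pos":[0,0,0.06],"rotation":[0,0,0]},{"grip":1,"delta_pos":[0,0,0.11],"rotation":[0,0,0]},{"grip":1,"delta_pos":[0,0,0.11],"rotation":[0,0,0]}]'
```

```text
clock: 33.45
tool_pos: [0.6083, 0.2371, 0.0605]
orientation: [-180.0, 0.0, -8.3]
force: [-0.7, 0.5, -2.6]
opening: 0.0596
gripper_force: 30.0
```

```bash
python3 -m creep '[{"grip":1,"delta_pos":[0,0,0.02],"rotation":[0,0,0]},{"grip":1,"delta_pos":[0,0,0.03],"rotation":[0,0,0]}]'
python3 -m creep '[{"grip":0.25,"delta_pos":[0,0,0],"rotation":[0,0,0]},{"grip":0.25,"delta_pos":[0,0,0],"rotation":[0,0,0]},{"grip":0.25,"delta_pos":[0,0,0],"rotation":[0,0,0]},{"grip":0.2,"delta_pos":[0,0,0],"rotation":[0,0,0]}]'
python3 -m creep '[{"grip":0.2,"delta_pos":[0,0,-0.3],"rotation":[0,0,0]},{"grip":0.2,"delta_pos":[0,0,-0.8],"rotation":[0,0,0]},{"grip":0.2,"delta_pos":[0,0,-1],"rotation":[0,0,0]},{"grip":0,"delta_pos":[0,0,-1],"rotation":[0,0,0]}]'>/dev/null
python3 - <<'E'
from h import *
s=snap('wrist')
for t in tins(s,.060,rpx=(15,90),amin=200,roi=(100,540,0,240)): print(*t)
s=snap('scene')
for t in tins(s,.060,roi=(300,520,180,340)): print('s',*t)
go(.5285,-.042,.165,-135)
E
```

```text
clock: 33.65
tool_pos: [0.609, 0.2373, 0.0592]
orientation: [-180.0, -0.1, -8.3]
force: [-4.9, 0.1, 15.6]
opening: 0.0592
gripper_force: 30.0
clock: 34.05
tool_pos: [0.6086, 0.2372, 0.0575]
orientation: [-180.0, -0.0, -8.3]
force: [0.1, 0.0, 0.4]
opening: 0.0686
gripper_force: 0.0
[321.2 208.8] [0.6079 0.2391 0.0291] 81.5 388
s [445.7 187.5] [0.2285 0.1515 0.0811] None 0
s [368.2 212.5] [0.4445 0.018  0.0529] -155.4 39
s [333.1 221.6] [ 0.5296 -0.0421  0.0299] -47.2 34
s [408.6 303.2] [0.6104 0.2386 0.029 ] 79.2 62
at [0.6084 0.2372 0.1577] [-180.    -0.    -8.3] open 0.0807 gf 0.0 t 34.5
 dpos now-axes [-0.386  2.879 -0.075] rot [-0.     0.     1.407]  dpos after-turn axes [ 2.54  -1.409 -0.073]
```

```bash
python3 -m creep '[{"grip":0,"delta_pos":[-0.25,0.4,0],"rotation":[0,0,0]},{"grip":0,"delta_pos":[-0.448,0.717,0],"rotation":[0,0,0]}]' >/dev/null
python3 -m creep '[{"grip":0,"delta_pos":[-0.25,0.4,0],"rotation":[0,0,0]},{"grip":0,"delta_pos":[-0.448,0.717,0],"rotation":[0,0,0]}]' >/dev/null
python3 -m creep '[{"grip":0,"delta_pos":[-0.3,0.4,0],"rotation":[0,0,0.41]},{"grip":0,"delta_pos":[-0.448,0.717,0],"rotation":[0,0,0.41]},{"grip":0,"delta_pos":[-0.448,0.717,0],"rotation":[0,0,0.41]},{"grip":0,"delta_pos":[-0.448,0.717,0],"rotation":[0,0,0.41]},{"grip":0,"delta_pos":[-0.448,0.717,0],"rotation":[0,0,0.41]}]' >/dev/null
python3 - <<'E'
from h import *
go(.4445,.0437,.057,-45)
s=snap('wrist')
for t in tins(s,.064,rpx=(15,90),amin=200,roi=(100,540,0,240)): print(*t)
E
```

```text
at [0.4434 0.0431 0.1565] [179.9   0.  -45.6] open 0.0877 gf 0.0 t 35.5
 dpos now-axes [ 0.004 -0.013  0.995] rot [ 0.001  0.    -0.007]  dpos after-turn axes [ 0.004 -0.011  0.995]
```

```bash
python3 - <<'E'
from h import *
s=snap('wrist','w5.png')
for t in tins(s,.064,rpx=(10,120),amin=100): print(*t)
E
```

```text
(no output)
```

View pics/w5.png

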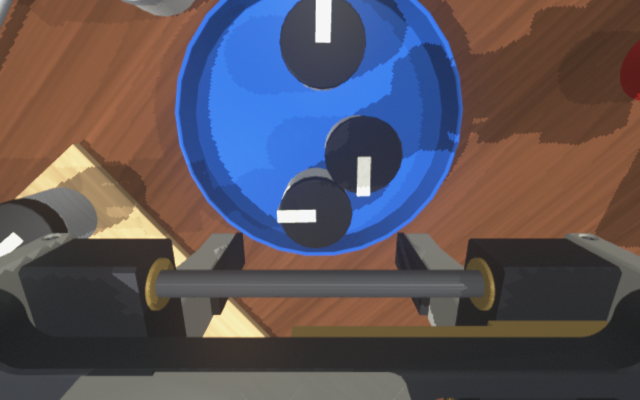

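The wrist view shows a knocked tin. A is now at (364,155), almost touching B at (316,212), and D is at (322,42). I'll locate them by circle fitting.

```bash
cat >> h.py <<'E'
def one(s,u,v,z,r0=.030):
    """lid near pixel u,v: best lid-circle centre by dark/bright neutral (grey) coverage, then strip direction"""
    c=s['color'];dark=((c.max(2)<75)&(c.max(2).astype(int)-c.min(2)<28));wh=c.min(2)>110
    g=np.mgrid[max(0,int(v)-70):min(400,int(v)+70),max(0,int(u)-70):min(640,int(u)+70)]
    V,U=g[0].ravel(),g[1].ravel()
    X=np.array([at(s,a,b,z)[:2] for a,b in zip(U,V)]);c0=at(s,u,v,z)[:2]
    d=dark[V,U];w=wh[V,U];Q=X[d&(np.hypot(*(X-c0).T)<.034)]
    best=max(((np.sum(np.hypot(*(X[d]-c0-[a,b]).T)<.029)-2*np.sum((np.hypot(*(X[~d&~w]-c0-[a,b]).T)<.029))-.0*a,a,b) for a in np.arange(-.012,.0121,.001) for b in np.arange(-.012,.0121,.001)))
    k=c0+best[1:];W=X[w];W=W[np.hypot(*(W-k).T)<.025]-k
    a=np.linalg.svd(W-W.mean(0),full_matrices=False)[2][0];a=a*np.sign(a@W.mean(0))
    return k.round(4),round(np.degrees(np.arctan2(a[1],a[0])),1),len(W)
E
python3 - <<'E'
from h import *
s=snap('wrist')
for p in((316,212),(364,155),(322,42)): print(p,at(s,*p,.064).round(4),one(s,*p,.064))
E
```

```text
(316, 212) [0.4439 0.0488 0.064 ] (array([0.4439, 0.0498]), np.float64(45.3), 437)
(364, 155) [ 0.4502 -0.0095  0.064 ] (array([ 0.4492, -0.0085]), np.float64(134.5), 444)
(322, 42) [ 0.5274 -0.0419  0.064 ] (array([ 0.5394, -0.0539]), np.float64(134.0), 728)
```

```bash
python3 -m creep '[{"grip":0,"delta_pos":[-0.04,-0.046,0.4],"rotation":[0,0,0]},{"grip":0,"delta_pos":[-0.04,-0.046,0.8],"rotation":[0,0,0]},{"grip":0,"delta_pos":[-0.04,-0.046,0.8],"rotation":[0,0,0]}]' >/dev/null
python3 -m creep '[{"grip":0,"delta_pos":[0,0,0.2],"rotation":[0,0,0]},{"grip":0,"delta_pos":[0,0,0.2],"rotation":[0,0,0]},{"grip":1,"delta_pos":[0,0,0.2],"rotation":[0,0,0]},{"grip":1,"delta_pos":[0,0,0.2],"rotation":[0,0,0]},{"grip":1,"delta_pos":[0,0,0.2],"rotation":[0,0,0]}]'
python3 -m creep '[{"grip":1,"delta_pos":[0,0,0],"rotation":[0,0,0]},{"grip":1,"delta_pos":[0,0,-0.3],"rotation":[0,0,0]},{"grip":1,"delta_pos":[0,0,-0.7],"rotation":[0,0,0]},{"grip":1,"delta_pos":[0,0,-1],"rotation":[0,0,0]},{"grip":1,"delta_pos":[0,0,-1],"rotation":[0,0,0]}]'
python3 -m creep '[{"grip":1,"delta_pos":[0,0,0],"rotation":[0,0,-0.09]},{"grip":1,"delta_pos":[0,0,0],"rotation":[0,0,-0.18]},{"grip":1,"delta_pos":[0,0,0],"rotation":[0,0,-0.27]},{"grip":1,"delta_pos":[0,0,0],"rotation":[0,0,-0.36]},{"grip":1,"delta_pos":[0,0,0],"rotation":[0,0,-0.411]}]' >/dev/null
python3 - <<'E'
from h import *
go(.516,.250,.155,-8)
E
```

```text
clock: 36.4
tool_pos: [0.4455, 0.0502, 0.0588]
orientation: [-179.9, -0.0, -45.2]
force: [-0.0, -0.0, -0.3]
opening: 0.0692
gripper_force: 0.0
clock: 36.9
tool_pos: [0.4471, 0.0509, 0.1619]
orientation: [-179.6, -0.2, -45.2]
force: [0.6, 0.1, -1.6]
opening: 0.0595
gripper_force: 30.0
at [0.4443 0.0497 0.157 ] [ 1.8e+02  1.0e-01 -7.9e+00] open 0.0594 gf 30.0 t 37.4
 dpos now-axes [ 0.433 -2.083  0.019] rot [0.    0.001 0.001]  dpos after-turn axes [ 0.431 -2.083  0.02 ]
```

```bash
python3 -m creep '[{"grip":1,"delta_pos":[0.08,-0.35,0],"rotation":[0,0,0]},{"grip":1,"delta_pos":[0.144,-0.694,0],"rotation":[0,0,0]}]' >/dev/null
python3 -m creep '[{"grip":1,"delta_pos":[0.08,-0.35,0],"rotation":[0,0,0]},{"grip":1,"delta_pos":[0.144,-0.694,0],"rotation":[0,0,0]}]' >/dev/null
python3 -m creep '[{"grip":1,"delta_pos":[0.08,-0.35,0],"rotation":[0,0,0]},{"grip":1,"delta_pos":[0.144,-0.694,0],"rotation":[0,0,0]},{"grip":1,"delta_pos":[0.144,-0.694,0],"rotation":[0,0,0]}]' >/dev/null
python3 -m creep '[{"grip":1,"delta_pos":[0,0,0.3],"rotation":[0,0,0]},{"grip":1,"delta_pos":[0,0,0.6],"rotation":[0,0,0]},{"grip":1,"delta_pos":[0,0,0.9],"rotation":[0,0,0]},{"grip":1,"delta_pos":[0,0,0.97],"rotation":[0,0,0]},{"grip":1,"delta_pos":[0,0,0.97],"rotation":[0,0,0]}]'
python3 - <<'E'
from h import *
go(.516,.250,.055,-8)
E
```

```text
clock: 38.6
tool_pos: [0.5167, 0.2489, 0.0594]
orientation: [179.8, 0.1, -8.3]
force: [0.5, 0.2, -0.7]
opening: 0.0594
gripper_force: 30.0
at [0.5167 0.2489 0.0594] [ 1.798e+02  1.000e-01 -8.300e+00] open 0.0594 gf 30.0 t 38.6
 dpos now-axes [-0.008 -0.01   0.044] rot [ 0.002  0.001 -0.003]  dpos after-turn axes [-0.008 -0.01   0.044]
```

```bash
python3 -m creep '[{"grip":1,"delta_pos":[0,0,0.03],"rotation":[0,0,0]},{"grip":1,"delta_pos":[0,0,0.05],"rotation":[0,0,0]},{"grip":1,"delta_pos":[0,0,0.05],"rotation":[0,0,0]}]'
python3 -m creep '[{"grip":0.25,"delta_pos":[0,0,0],"rotation":[0,0,0]},{"grip":0.25,"delta_pos":[0,0,0],"rotation":[0,0,0]},{"grip":0.25,"delta_pos":[0,0,0],"rotation":[0,0,0]},{"grip":0.2,"delta_pos":[0,0,0],"rotation":[0,0,0]}]'
python3 -m creep '[{"grip":0.2,"delta_pos":[0,0,-0.3],"rotation":[0,0,0]},{"grip":0.2,"delta_pos":[0,0,-0.8],"rotation":[0,0,0]},{"grip":0.2,"delta_pos":[0,0,-1],"rotation":[0,0,0]},{"grip":0,"delta_pos":[0,0,-1],"rotation":[0,0,0]}]'>/dev/null
python3 - <<'E'
from h import *
s=snap('wrist')
for t in tins(s,.060,rpx=(15,90),amin=200,roi=(100,540,0,240)): print(*t)
go(.4497,-.009,.155,45)
E
```

```text
clock: 38.9
tool_pos: [0.5178, 0.2501, 0.0564]
orientation: [-179.9, -0.1, -8.2]
force: [-0.5, -0.4, -0.8]
opening: 0.0597
gripper_force: 30.0
clock: 39.3
tool_pos: [0.5176, 0.2499, 0.0558]
orientation: [-180.0, -0.0, -8.2]
force: [0.9, 0.1, 0.2]
opening: 0.0685
gripper_force: 0.0
[321.   94.7] [0.6056 0.2395 0.0287] 80.9 533
[321.5 207.5] [0.5184 0.2515 0.0291] 81.3 396
at [0.5181 0.2504 0.1574] [-1.798e+02 -1.000e-01 -8.200e+00] open 0.0771 gf 0.0 t 39.8
 dpos now-axes [-0.305  2.665  0.015] rot [-0.001 -0.002 -0.592]  dpos after-turn axes [-2.318  1.351  0.024]
```

```bash
python3 -m creep '[{"grip":0,"delta_pos":[-0.05,0.45,0],"rotation":[0,0,0]},{"grip":0,"delta_pos":[-0.1,0.888,0],"rotation":[0,0,0]}]' >/dev/null
python3 -m creep '[{"grip":0,"delta_pos":[-0.05,0.45,0],"rotation":[0,0,0]},{"grip":0,"delta_pos":[-0.1,0.888,0],"rotation":[0,0,0]}]' >/dev/null
python3 -m creep '[{"grip":0,"delta_pos":[-0.05,0.45,0],"rotation":[0,0,-0.45]},{"grip":0,"delta_pos":[-0.1,0.888,0],"rotation":[0,0,-0.45]},{"grip":0,"delta_pos":[-0.1,0.888,0],"rotation":[0,0,-0.45]},{"grip":0,"delta_pos":[-0.1,0.888,0],"rotation":[0,0,-0.45]},{"grip":0,"delta_pos":[-0.1,0.888,0],"rotation":[0,0,-0.45]}]' >/dev/null
python3 -m creep '[{"grip":0,"delta_pos":[0,0,0],"rotation":[0,0,-0.142]},{"grip":0,"delta_pos":[0,0,0],"rotation":[0,0,-0.142]},{"grip":0,"delta_pos":[0,0,0],"rotation":[0,0,-0.142]}]' >/dev/null
python3 - <<'E'
from h import *
s=snap('wrist')
for t in tins(s,.064,rpx=(15,90),amin=200,roi=(100,540,0,240)): print(*t)
go(.4497,-.009,.055,45)
E
```

```text
[420.8 170.1] [ 0.5262 -0.0407  0.0293] -46.3 439
[320.  207.8] [ 0.4504 -0.0081  0.0285] 134.7 440
at [ 0.449  -0.0098  0.1547] [-1.80e+02  1.00e-01  4.49e+01] open 0.0875 gf 0.0 t 41.0
 dpos now-axes [0.012 0.    0.997] rot [-0.001  0.001 -0.001]  dpos after-turn axes [ 0.011 -0.     0.997]
```

D sits too close to A's label-line grasp. I'll grip A across instead (yaw -45) and place it at the end slot, where it has no neighbour yet.

```bash
python3 -m creep '[{"grip":0,"delta_pos":[0.018,0,0],"rotation":[0,0,0.475]},{"grip":0,"delta_pos":[0.018,0,0],"rotation":[0,0,0.475]},{"grip":0,"delta_pos":[0.018,0,0],"rotation":[0,0,0.475]},{"grip":0,"delta_pos":[0.018,0,0],"rotation":[0,0,0.475]},{"grip":0,"delta_pos":[0.018,0,0],"rotation":[0,0,0.475]}]' >/dev/null
python3 -m creep '[{"grip":0,"delta_pos":[0,0,0],"rotation":[0,0,0.475]},{"grip":0,"delta_pos":[0,0,0],"rotation":[0,0,0.475]},{"grip":0,"delta_pos":[0,0,0],"rotation":[0,0,0.475]},{"grip":0,"delta_pos":[0,0,0],"rotation":[0,0,0.475]},{"grip":0,"delta_pos":[0,0,0],"rotation":[0,0,0.475]}]' >/dev/null
python3 -m creep '[{"grip":0,"delta_pos":[0,0,0],"rotation":[0,0,0.05]},{"grip":0,"delta_pos":[0,0,0],"rotation":[0,0,0.05]},{"grip":0,"delta_pos":[0,0,0],"rotation":[0,0,0.05]}]' >/dev/null
python3 - <<'E'
from h import *
s=snap('wrist')
for t in tins(s,.064,rpx=(15,90),amin=200,roi=(100,540,0,240)): print(*t)
go(.4502,-.0085,.057,-45)
E
```

```text
[334.3 190.1] [ 0.4541 -0.0262  0.0132] -51.1 344
at [ 0.4507 -0.0083  0.1553] [180.    0.  -44.9] open 0.0876 gf 0.0 t 42.4
 dpos now-axes [-0.002  0.004  0.983] rot [0.    0.    0.001]  dpos after-turn axes [-0.002  0.005  0.983]
```

```bash
python3 - <<'E'
from h import *
s=snap('wrist','w6.png')
E
```

```text
(no output)
```

View pics/w6.png

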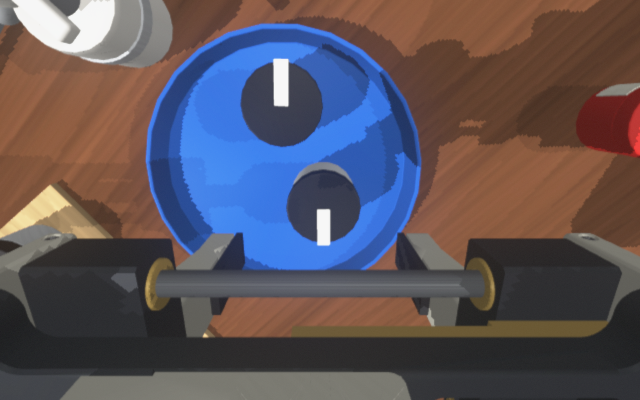

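The wrist view shows A centred at (323,206) and D clear at (282,103). I'll pick A.

```bash
python3 -m creep '[{"grip":0,"delta_pos":[0,0,0.4],"rotation":[0,0,0]},{"grip":0,"delta_pos":[0,0,0.8],"rotation":[0,0,0]},{"grip":0,"delta_pos":[0,0,0.8],"rotation":[0,0,0]}]' >/dev/null
python3 -m creep '[{"grip":0,"delta_pos":[0,0,0.2],"rotation":[0,0,0]},{"grip":0,"delta_pos":[0,0,0.2],"rotation":[0,0,0]},{"grip":1,"delta_pos":[0,0,0.2],"rotation":[0,0,0]},{"grip":1,"delta_pos":[0,0,0.2],"rotation":[0,0,0]},{"grip":1,"delta_pos":[0,0,0.2],"rotation":[0,0,0]}]'
python3 -m creep '[{"grip":1,"delta_pos":[0,0,0],"rotation":[0,0,0]},{"grip":1,"delta_pos":[0,0,-0.3],"rotation":[0,0,0]},{"grip":1,"delta_pos":[0,0,-0.7],"rotation":[0,0,0]},{"grip":1,"delta_pos":[0,0,-1],"rotation":[0,0,0]},{"grip":1,"delta_pos":[0,0,-1],"rotation":[0,0,0]}]'
python3 -m creep '[{"grip":1,"delta_pos":[0,0,0],"rotation":[0,0,0.09]},{"grip":1,"delta_pos":[0,0,0],"rotation":[0,0,0.18]},{"grip":1,"delta_pos":[0,0,0],"rotation":[0,0,0.27]},{"grip":1,"delta_pos":[0,0,0],"rotation":[0,0,0.36]},{"grip":1,"delta_pos":[0,0,0],"rotation":[0,0,0.45]}]' >/dev/null
python3 -m creep '[{"grip":1,"delta_pos":[0,0,0],"rotation":[0,0,0.08]},{"grip":1,"delta_pos":[0,0,0],"rotation":[0,0,0.134]},{"grip":1,"delta_pos":[0,0,0],"rotation":[0,0,0.134]}]' >/dev/null
python3 - <<'E'
from h import *
go(.3335,.2755,.155,-97.5)
E
```

```text
clock: 43.2
tool_pos: [0.4515, -0.008, 0.0568]
orientation: [-179.9, -0.0, -45.0]
force: [1.3, -0.4, -0.1]
opening: 0.0689
gripper_force: 0.0
clock: 43.7
tool_pos: [0.4532, -0.0076, 0.1598]
orientation: [-179.6, -0.2, -44.9]
force: [0.9, -0.1, -1.2]
opening: 0.0596
gripper_force: 30.0
at [ 0.4503 -0.0084  0.155 ] [179.9  -0.  -97.6] open 0.0596 gf 30.0 t 44.5
 dpos now-axes [-2.660e+00  1.533e+00  1.000e-03] rot [ 0.001 -0.    -0.001]  dpos after-turn axes [-2.662  1.528 -0.   ]
```

```bash
python3 -m creep '[{"grip":1,"delta_pos":[-0.35,0.2,0],"rotation":[0,0,0]},{"grip":1,"delta_pos":[-0.7,0.4,0],"rotation":[0,0,0]},{"grip":1,"delta_pos":[-0.887,0.511,0],"rotation":[0,0,0]}]' >/dev/null
python3 -m creep '[{"grip":1,"delta_pos":[-0.35,0.2,0],"rotation":[0,0,0]},{"grip":1,"delta_pos":[-0.7,0.4,0],"rotation":[0,0,0]},{"grip":1,"delta_pos":[-0.887,0.511,0],"rotation":[0,0,0]}]' >/dev/null
python3 -m creep '[{"grip":1,"delta_pos":[-0.35,0.2,0],"rotation":[0,0,0]},{"grip":1,"delta_pos":[-0.7,0.4,0],"rotation":[0,0,0]},{"grip":1,"delta_pos":[-0.887,0.511,0],"rotation":[0,0,0]},{"grip":1,"delta_pos":[-0.887,0.511,0],"rotation":[0,0,0]}]' 
python3 -m creep '[{"grip":1,"delta_pos":[0,0,0.3],"rotation":[0,0,0]},{"grip":1,"delta_pos":[0,0,0.6],"rotation":[0,0,0]},{"grip":1,"delta_pos":[0,0,0.9],"rotation":[0,0,0]},{"grip":1,"delta_pos":[0,0,0.95],"rotation":[0,0,0]},{"grip":1,"delta_pos":[0,0,0.95],"rotation":[0,0,0]}]'
python3 - <<'E'
from h import *
go(.3335,.2755,.053,-97.5)
print(ctrl.get_obs()['joint_pos'])
E
```

```text
clock: 45.5
tool_pos: [0.3329, 0.2779, 0.1554]
orientation: [-180.0, 0.0, -97.2]
force: [0.1, -0.1, -1.7]
opening: 0.0595
gripper_force: 30.0
clock: 46.0
tool_pos: [0.3336, 0.2746, 0.0601]
orientation: [180.0, -0.2, -97.5]
force: [-0.5, -0.0, -1.1]
opening: 0.0597
gripper_force: 30.0
at [0.3336 0.2746 0.0601] [180.   -0.2 -97.5] open 0.0597 gf 30.0 t 46.0
 dpos now-axes [-0.009  0.002  0.071] rot [ 0.    -0.002  0.   ]  dpos after-turn axes [-0.009  0.002  0.071]
[ 6.58191632e+01  1.08726608e+01 -4.27987511e+01  8.22864832e-03
 -3.64915432e+01 -7.32927982e+01]
```

```bash
python3 -m creep '[{"grip":1,"delta_pos":[0,0,0.04],"rotation":[0,0,0]},{"grip":1,"delta_pos":[0,0,0.07],"rotation":[0,0,0]},{"grip":1,"delta_pos":[0,0,0.07],"rotation":[0,0,0]}]'
python3 -m creep '[{"grip":0.25,"delta_pos":[0,0,0],"rotation":[0,0,0]},{"grip":0.25,"delta_pos":[0,0,0],"rotation":[0,0,0]},{"grip":0.25,"delta_pos":[0,0,0],"rotation":[0,0,0]},{"grip":0.2,"delta_pos":[0,0,0],"rotation":[0,0,0]}]'
python3 -m creep '[{"grip":0.2,"delta_pos":[0,0,-0.3],"rotation":[0,0,0]},{"grip":0.2,"delta_pos":[0,0,-0.8],"rotation":[0,0,0]},{"grip":0.2,"delta_pos":[0,0,-1],"rotation":[0,0,0]},{"grip":0,"delta_pos":[0,0,-1],"rotation":[0,0,0]}]'>/dev/null
python3 - <<'E'
from h import *
s=snap('wrist')
for t in tins(s,.060,rpx=(15,90),amin=200,roi=(100,540,0,240)): print(*t)
s=snap('scene')
for t in tins(s,.060,roi=(300,520,180,340)): print('s',*t)
go(.5275,-.0415,.155,-136)
E
```

```text
clock: 46.3
tool_pos: [0.3339, 0.2758, 0.0541]
orientation: [-180.0, 0.1, -97.5]
force: [-0.0, -0.9, -2.2]
opening: 0.0596
gripper_force: 30.0
clock: 46.7
tool_pos: [0.3338, 0.2758, 0.0538]
orientation: [-180.0, 0.0, -97.5]
force: [-0.0, -0.5, 0.7]
opening: 0.0685
gripper_force: 0.0
[100.2 199.6] [0.5108 0.2506 0.0318] 84.3 351
[320.9 201.6] [0.3341 0.2752 0.0291] 81.3 352
s [332.9 221.6] [ 0.53   -0.0427  0.0294] -43.2 45
s [468.1 236. ] [0.3461 0.274  0.0267] 56.8 51
s [430.4 279. ] [0.5216 0.2511 0.029 ] 82.6 57
s [408.7 303.2] [0.6102 0.2389 0.0291] 82.2 62
at [0.3336 0.2757 0.1539] [-1.80e+02  1.00e-01 -9.75e+01] open 0.0809 gf 0.0 t 47.2
 dpos now-axes [ 2.89  -2.338 -0.015] rot [0.    0.001 0.427]  dpos after-turn axes [ 0.809 -3.628 -0.011]
```

```bash
python3 -m creep '[{"grip":0,"delta_pos":[0.38,-0.31,0],"rotation":[0,0,0]},{"grip":0,"delta_pos":[0.76,-0.62,0],"rotation":[0,0,0]},{"grip":0,"delta_pos":[0.963,-0.779,0],"rotation":[0,0,0]}]' >/dev/null
python3 -m creep '[{"grip":0,"delta_pos":[0.38,-0.31,0],"rotation":[0,0,0]},{"grip":0,"delta_pos":[0.76,-0.62,0],"rotation":[0,0,0]},{"grip":0,"delta_pos":[0.963,-0.779,0],"rotation":[0,0,0]}]' >/dev/null
python3 -m creep '[{"grip":0,"delta_pos":[0.38,-0.31,0],"rotation":[0,0,0.427]},{"grip":0,"delta_pos":[0.76,-0.62,0],"rotation":[0,0,0.427]},{"grip":0,"delta_pos":[0.963,-0.779,0],"rotation":[0,0,0.427]},{"grip":0,"delta_pos":[0.963,-0.779,0],"rotation":[0,0,0.427]},{"grip":0,"delta_pos":[0.963,-0.779,0],"rotation":[0,0,0.427]}]' >/dev/null
python3 - <<'E'
from h import *
s=snap('wrist')
for t in tins(s,.064,rpx=(15,90),amin=200,roi=(100,540,0,240)): print(*t)
go(.5275,-.042,.057,-136)
E
```

```text
[319.1 206.4] [ 0.525  -0.0441  0.0291] -46.9 436
at [ 0.5267 -0.0424  0.1516] [ 179.9   -0.2 -136.5] open 0.0877 gf 0.0 t 48.4
 dpos now-axes [-0.011 -0.004  0.946] rot [ 0.001 -0.002 -0.006]  dpos after-turn axes [-0.008 -0.003  0.946]
```

```bash
python3 -m creep '[{"grip":0,"delta_pos":[0,0,0.4],"rotation":[0,0,0]},{"grip":0,"delta_pos":[0,0,0.8],"rotation":[0,0,0]},{"grip":0,"delta_pos":[0,0,0.8],"rotation":[0,0,0]}]' >/dev/null
python3 -m creep '[{"grip":0,"delta_pos":[0,0,0.17],"rotation":[0,0,0]},{"grip":0,"delta_pos":[0,0,0.17],"rotation":[0,0,0]},{"grip":1,"delta_pos":[0,0,0.17],"rotation":[0,0,0]},{"grip":1,"delta_pos":[0,0,0.17],"rotation":[0,0,0]},{"grip":1,"delta_pos":[0,0,0.17],"rotation":[0,0,0]}]'
python3 -m creep '[{"grip":1,"delta_pos":[0,0,0],"rotation":[0,0,0]},{"grip":1,"delta_pos":[0,0,-0.3],"rotation":[0,0,0]},{"grip":1,"delta_pos":[0,0,-0.7],"rotation":[0,0,0]},{"grip":1,"delta_pos":[0,0,-1],"rotation":[0,0,0]},{"grip":1,"delta_pos":[0,0,-1],"rotation":[0,0,0]}]'
python3 -m creep '[{"grip":1,"delta_pos":[0,0,0],"rotation":[0,0,-0.09]},{"grip":1,"delta_pos":[0,0,0],"rotation":[0,0,-0.18]},{"grip":1,"delta_pos":[0,0,0],"rotation":[0,0,-0.27]},{"grip":1,"delta_pos":[0,0,0],"rotation":[0,0,-0.36]},{"grip":1,"delta_pos":[0,0,0],"rotation":[0,0,-0.45]}]' >/dev/null
python3 -m creep '[{"grip":1,"delta_pos":[0,0,0],"rotation":[0,0,-0.09]},{"grip":1,"delta_pos":[0,0,0],"rotation":[0,0,-0.18]},{"grip":1,"delta_pos":[0,0,0],"rotation":[0,0,-0.27]},{"grip":1,"delta_pos":[0,0,0],"rotation":[0,0,-0.36]},{"grip":1,"delta_pos":[0,0,0],"rotation":[0,0,-0.45]}]' >/dev/null
python3 -m creep '[{"grip":1,"delta_pos":[0,0,0],"rotation":[0,0,-0.09]},{"grip":1,"delta_pos":[0,0,0],"rotation":[0,0,-0.18]},{"grip":1,"delta_pos":[0,0,0],"rotation":[0,0,-0.27]},{"grip":1,"delta_pos":[0,0,0],"rotation":[0,0,-0.36]},{"grip":1,"delta_pos":[0,0,0],"rotation":[0,0,-0.45]}]' >/dev/null
python3 -m creep '[{"grip":1,"delta_pos":[0,0,0],"rotation":[0,0,-0.077]},{"grip":1,"delta_pos":[0,0,0],"rotation":[0,0,-0.077]}]' >/dev/null
python3 - <<'E'
from h import *
go(.425,.263,.153,-8)
E
```

```text
clock: 49.15
tool_pos: [0.5282, -0.0412, 0.0578]
orientation: [-179.9, 0.1, -135.9]
force: [-0.1, -0.8, 0.6]
opening: 0.069
gripper_force: 0.0
clock: 49.65
tool_pos: [0.53, -0.0411, 0.1612]
orientation: [-179.7, 0.4, -135.9]
force: [0.3, -0.3, -2.8]
opening: 0.0596
gripper_force: 30.0
at [ 0.5269 -0.0415  0.1559] [ 1.8e+02  1.0e-01 -7.4e+00] open 0.0595 gf 30.0 t 51.4
 dpos now-axes [-1.405 -2.887  0.03 ] rot [0.    0.001 0.006]  dpos after-turn axes [-1.433 -2.874  0.029]
```

```bash
python3 -m creep '[{"grip":1,"delta_pos":[-0.18,-0.35,0],"rotation":[0,0,0]},{"grip":1,"delta_pos":[-0.36,-0.72,0],"rotation":[0,0,0]},{"grip":1,"delta_pos":[-0.47,-0.962,0],"rotation":[0,0,0]}]' >/dev/null
python3 -m creep '[{"grip":1,"delta_pos":[-0.18,-0.35,0],"rotation":[0,0,0]},{"grip":1,"delta_pos":[-0.36,-0.72,0],"rotation":[0,0,0]},{"grip":1,"delta_pos":[-0.47,-0.962,0],"rotation":[0,0,0]}]' >/dev/null
python3 -m creep '[{"grip":1,"delta_pos":[-0.18,-0.35,0],"rotation":[0,0,0]},{"grip":1,"delta_pos":[-0.36,-0.72,0],"rotation":[0,0,0]},{"grip":1,"delta_pos":[-0.47,-0.962,0],"rotation":[0,0,0]},{"grip":1,"delta_pos":[-0.47,-0.962,0],"rotation":[0,0,0]}]' >/dev/null
python3 -m creep '[{"grip":1,"delta_pos":[0,0,0.3],"rotation":[0,0,0]},{"grip":1,"delta_pos":[0,0,0.5],"rotation":[0,0,0]},{"grip":1,"delta_pos":[0,0,0.5],"rotation":[0,0,0]}]' >/dev/null
python3 - <<'E'
from h import *
go(.425,.263,.055,-8)
s=snap('wrist')
for t in tins(s,.060,rpx=(15,90),amin=200): print(*t)
E
```

```text
at [0.424  0.261  0.1039] [179.7   0.2  -7.7] open 0.0597 gf 30.0 t 52.6
 dpos now-axes [ 0.009 -0.023  0.489] rot [0.003 0.002 0.003]  dpos after-turn axes [ 0.007 -0.021  0.489]
[318.6 300.8] [0.3739 0.2695 0.0326] 81.1 685
```

```bash
python3 -m creep '[{"grip":1,"delta_pos":[0.005,-0.01,0.25],"rotation":[0,0,0]},{"grip":1,"delta_pos":[0.005,-0.01,0.46],"rotation":[0,0,0]},{"grip":1,"delta_pos":[0.005,-0.01,0.5],"rotation":[0,0,0]},{"grip":1,"delta_pos":[0.005,-0.01,0.5],"rotation":[0,0,0]}]'
```

```text
clock: 53.1
tool_pos: [0.4265, 0.264, 0.0571]
orientation: [180.0, -0.0, -7.6]
force: [1.0, 0.3, -1.5]
opening: 0.0593
gripper_force: 30.0
```

```bash
python3 -m creep '[{"grip":1,"delta_pos":[0,0,0.02],"rotation":[0,0,0]},{"grip":1,"delta_pos":[0,0,0.02],"rotation":[0,0,0]}]'
python3 -m creep '[{"grip":0.25,"delta_pos":[0,0,0],"rotation":[0,0,0]},{"grip":0.25,"delta_pos":[0,0,0],"rotation":[0,0,0]},{"grip":0.25,"delta_pos":[0,0,0],"rotation":[0,0,0]},{"grip":0.2,"delta_pos":[0,0,0],"rotation":[0,0,0]}]'
python3 -m creep '[{"grip":0.2,"delta_pos":[0,0,-0.3],"rotation":[0,0,0]},{"grip":0.2,"delta_pos":[0,0,-0.8],"rotation":[0,0,0]},{"grip":0.2,"delta_pos":[0,0,-1],"rotation":[0,0,0]},{"grip":0,"delta_pos":[0,0,-1],"rotation":[0,0,0]}]'>/dev/null
python3 -m creep '[{"grip":0,"delta_pos":[-0.3,0.4,-0.3],"rotation":[0,0,0]},{"grip":0,"delta_pos":[-0.6,0.8,-0.6],"rotation":[0,0,0]},{"grip":0,"delta_pos":[-0.6,0.9,-0.9],"rotation":[0,0,0]},{"grip":0,"delta_pos":[-0.6,0.9,-0.9],"rotation":[0,0,0]}]'>/dev/null
python3 -m creep '[{"grip":0,"delta_pos":[0,0.4,0],"rotation":[0,0,0]},{"grip":0,"delta_pos":[0,0.8,0],"rotation":[0,0,0]},{"grip":0,"delta_pos":[0,0.9,0],"rotation":[0,0,0]},{"grip":0,"delta_pos":[0,0.9,0],"rotation":[0,0,0]}]'
python3 - <<'E'
from h import *
s=snap('scene','s9.png')
for t in tins(s,.060,roi=(370,540,180,340)): print('s',*t)
s=snap('top')
for t in tins(s,.060,roi=(100,220,150,330)): print('t',*t)
E
```

```text
clock: 53.3
tool_pos: [0.4267, 0.2646, 0.0556]
orientation: [-179.9, -0.1, -7.5]
force: [1.0, -0.7, -1.0]
opening: 0.0592
gripper_force: 30.0
clock: 53.7
tool_pos: [0.4263, 0.2642, 0.0548]
orientation: [-180.0, -0.0, -7.5]
force: [0.2, 0.7, -0.6]
opening: 0.0683
gripper_force: 0.0
clock: 54.9
tool_pos: [0.3427, 0.0923, 0.2441]
orientation: [-180.0, 0.0, -7.6]
force: [0.8, 0.6, 1.4]
opening: 0.0877
gripper_force: 0.0
s [469.5 235. ] [0.3407 0.2759 0.0306] 78.5 45
s [450.4 257.6] [0.4356 0.2648 0.03  ] 80.6 50
s [430.4 278.8] [0.5212 0.2509 0.0295] 84.6 53
s [408.7 303.1] [0.6101 0.2388 0.0293] 80.6 61
t [172.3 220.2] [0.511  0.2405 0.0224] 107.1 50
t [ 73.4 316.7] [0.3015 0.4435 0.1739] None 2
```

View pics/s9.png

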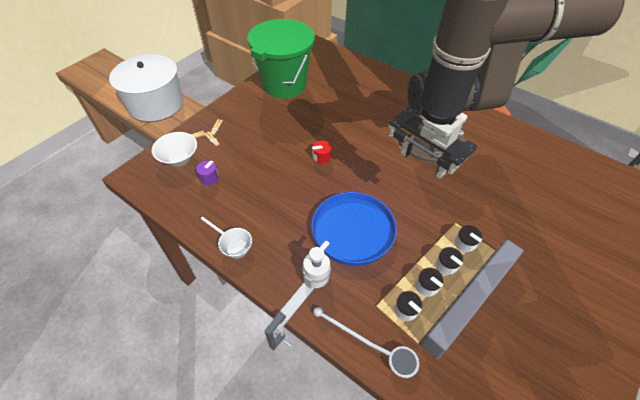

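All four tins stand on the board at (408,304), (430,280), (450,259) and (469,236), with labels within about 4° of square. The robot is clear, the cap is up, and the ladle and sieve are untouched.

```bash
python3 -c "
from plant import ctrl
print(ctrl.close_job())"
```

```text
the job is handed in; nothing more can be done
None
```

I handed the job in at about 55 s: all four tins stand on the board with labels within about 4° of square to the scanner, after all stood in the basin and the nozzle was pressed and released; no verdict came back.

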